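# Gang the pack-frame crossbars in the vise for drilling

## Task

Get the pack-frame crossbars ready to be drilled as one stack: move the offcut left in the vise to the grey scrap tray, slide the lid of the wooden box along its grooves until it comes free and lay it flat on the table away from the box. Stack all the crossbars from the box flat and squarely on top of one another on the vise's bed, lengthways from jaw to jaw and midway across the jaws, and lay the orange drilling template on top with its bushes up. Then wind the crank clockwise until the moving jaw clamps the whole stack firmly against the fixed jaw, leaving everything else on the table where it is.

Things in the scene. Friction and masses are not known exactly. Their poses are not given: they have to be found in the camera images.
- box: plywood box, fixed: 116 (x) x 239 (y) mm, 50 mm high. Origin: centre of its underside; y along its length, z up. Walls 9 mm, inner floor at z = 6 mm. Grooves in the long walls hold the lid (ledges at z = 36 mm, lips above it from z = 44 to 50 mm). The +y end is closed to full height, the -y end is low: the lid slides out towards the box's -y only (roughly to the robot's right).
- lid: light wooden lid of the box, 107 (x) x 229 (y) x 6 mm, 100 to 170 g, loose in the grooves with about 1.5 mm play. Origin: centre of its underside; axes as the box. It must travel about 231 mm towards the box's -y before its rear edge is out of the grooves and it can be lifted.
- lid_handle (a point): centre of the dark wooden handle batten across the middle of the lid: 14 mm thick (along the lid's y, the way it slides), 70 mm long (along x), 18 mm high; 9 mm above the lid's upper face, 15 mm above its underside. Axes as the lid.
- vise: blue machine vise on a swivel base, bolted down. Origin: centre of the base's underside; x along the screw, from the crank (-x) to the fixed jaw (+x); z up. The flat steel bed between the jaws is at z = 88 mm; the jaws are 100 mm wide (y) and reach z = 130 mm. The face of the fixed jaw is at x = 73 mm.
- seat (a point): point on the vise's bed (z = 88 mm, midway across the jaws) below the middle of a 90 mm bar that touches the fixed jaw: x = 28 mm from the vise's origin. Axes as the vise. The moving jaw pushes the bars along x against the fixed jaw.
- jaw: moving jaw of the vise, 100 mm wide, 41 mm high; origin at the foot of its clamping face, on the bed. With the crank at 0 the jaws stand 106 mm apart; each full turn brings this jaw 6 mm nearer to the fixed jaw. When it meets the work (90 mm bars: crank at about 16.8 rad) it stops and the crank turns only a few hundredths of a rad further; 8 to 15 N on the handle then clamps well, and the screw does not run back.
- crank (a joint): angle of the vise's crank, rad: 0 with its handle straight up, growing clockwise as seen from the crank's end (right-handed about the vise's +x), which closes the jaw; many turns. Starts between 0 and 4, stays where it is left; about 4 N at the handle turns it. Its axis runs along the vise's x at z = 66 mm.
- crank_grip (a point): centre of the crank's black handle, a freely spinning sleeve 16 mm thick and 44 mm long, parallel to the screw, 165 mm from the vise's origin towards -x. It travels round a circle of 35 mm radius about the crank's axis. The crank's arm and hub begin 24 mm from this point towards the vise, the vise's body 60 mm from it.
- template_mid (a point): centre of the loose orange drilling template, 90 x 20 x 8 mm, 50 to 80 g, with two steel drill bushes in its top face, lying on the table. x along its length, z up (bushes up); 4 mm above its underside.
- offcut_mid (a point): centre of the offcut left in the vise, a sawn piece of aluminium bar 55 x 24 x 24 mm (x along its length), 85 g, lying on the bed.
- tray: grey open plastic scrap tray, loose on the table, 300 g, 110 (x) x 150 (y) x 45 mm high, walls and floor 3 mm. Origin: centre of its underside.
- bar1_mid (a point): centre of an aluminium crossbar, 90 (x) x 20 (y) x 8 mm (z), 40 g, lying flat across the box under the lid, about 27 mm clear of its neighbours; 4 mm above its underside. Two to four crossbars are in the box; an absent one has no pose.
- bar2_mid (a point): centre of an aluminium crossbar, 90 (x) x 20 (y) x 8 mm (z), 40 g, lying flat across the box under the lid, about 27 mm clear of its neighbours; 4 mm above its underside. Two to four crossbars are in the box; an absent one has no pose.
- bar3_mid (a point): centre of an aluminium crossbar, 90 (x) x 20 (y) x 8 mm (z), 40 g, lying flat across the box under the lid, about 27 mm clear of its neighbours; 4 mm above its underside. Two to four crossbars are in the box; an absent one has no pose.
- bar4_mid (a point): centre of an aluminium crossbar, 90 (x) x 20 (y) x 8 mm (z), 40 g, lying flat across the box under the lid, about 27 mm clear of its neighbours; 4 mm above its underside. Two to four crossbars are in the box; an absent one has no pose.
- drill: bystander: green and black cordless drill lying on its side at the back of the table, about 230 x 200 x 70 mm. Not part of the job.
- weight: bystander: dark steel pattern weight with a knob, 72 mm across, 46 mm high, beyond the template. Not part of the job.
- weight2: bystander: second pattern weight like it, on the right. Not part of the job.
- webbing: bystander: black reel of webbing lying flat, 110 mm across, 32 mm high, behind the box. Not part of the job.
- tape: bystander: yellow tape measure, 68 x 60 x 34 mm, nearer the robot than the box. Not part of the job.
- cone: bystander: green cone of thread standing upright, 68 mm across, 145 mm high, at the back left. Not part of the job.
- mug: bystander: white mug, 76 mm across, 90 mm high, near right. Not part of the job.
There are look-alikes about, which are no part of the job. What is shaped like the tray but purple is not meant. Of the things that look like the part that bears offcut_mid, the smaller one is meant.

How it is judged:
On the way, in this order (a step that is already met when the one before it is completed fails the run):
1. the lid has been slid out of the grooves, clear of the box's low end (y of lid_handle in the frame of box below -0.225 m), for 0.1 s.
2. all the crossbars lie stacked between the jaws with the template on top (x of template_mid in the frame of seat between -0.015 and 0.015 m and y of template_mid in the frame of seat between -0.015 and 0.015 m and z of template_mid in the frame of seat between 0 and 0.05 m and angle between the x axis of each of template_mid, bar1_mid, bar2_mid, bar3_mid, bar4_mid and the x axis of seat, either way round below 0.12 rad and angle between the z axis of each of template_mid, bar1_mid, bar2_mid, bar3_mid, bar4_mid and the z axis of seat, either way round below 0.1 rad and angle between template_mid's own z axis and vertical below 0.1 rad and x of bar1_mid in the frame of seat between -0.015 and 0.015 m and y of bar1_mid in the frame of seat between -0.015 and 0.015 m and z of bar1_mid in the frame of seat between 0 and 0.05 m and horizontal distance between each of bar1_mid, bar2_mid, bar3_mid, bar4_mid and template_mid below 0.01 m and z of each of bar1_mid, bar2_mid, bar3_mid, bar4_mid in the frame of template_mid below -0.005 m and x of bar2_mid in the frame of seat between -0.015 and 0.015 m and y of bar2_mid in the frame of seat between -0.015 and 0.015 m and z of bar2_mid in the frame of seat between 0 and 0.05 m and x of bar3_mid in the frame of seat between -0.015 and 0.015 m and y of bar3_mid in the frame of seat between -0.015 and 0.015 m and z of bar3_mid in the frame of seat between 0 and 0.05 m and x of bar4_mid in the frame of seat between -0.015 and 0.015 m and y of bar4_mid in the frame of seat between -0.015 and 0.015 m and z of bar4_mid in the frame of seat between 0 and 0.05 m), for 0.2 s.
At the end, for the whole second after the job is handed in: All bars and template flat in one stack on the bed (seat within 15 mm along, 15 mm across, 0.12 rad; bars within 10 mm of the template seen from above), template on top, bushes up, jaw pressing each over 2 N; offcut in the tray; lid flat on the table (0.08 rad, 7 mm); at rest (all of step 2 and contact force between jaw and template above 2 N and contact force between jaw and bar1 above 2 N and contact force between jaw and bar2 above 2 N and contact force between jaw and bar3 above 2 N and contact force between jaw and bar4 above 2 N and x of offcut_mid in the frame of tray between -0.055 and 0.055 m and y of offcut_mid in the frame of tray between -0.075 and 0.075 m and height (world z) of offcut_mid below 0.04 m and height (world z) of lid_handle below 0.022 m and angle between lid_handle's own z axis and vertical below 0.08 rad and linear speed of each of lid, offcut, template below 0.02 m/s); the robot touches nothing.
It fails at once if one of the other things on the table is moved by more than 40 mm (distance of any of drill, weight, weight2, webbing, tape, cone, mug from where it was at the start of the episode above 0.04 m).
Of bar1, bar2, bar3, bar4 only 2 to 4 are there at a start; the rules pass over those that are not, and their reading is None.
At some moment in a run one of tray may be knocked a few centimetres aside while the robot is not near it.
Once in a run the grip may slacken for a moment while it holds something.
It also fails if it takes over 210 s, if anything falls off the work surface, if the arm or the gripper's body presses on something with over 40 N, if the wrist force passes 120 N, or if a joint passes its speed limit or range.

## Robot

A 6-joint arm with a two-finger parallel gripper is mounted at the origin on the work surface. World frame = base frame: x ahead of the robot, y to its left, z up, the work surface at z = 0. Lengths are in m, angles in rad, forces in N, time in s.
With the tool pointing down it reaches from about 0.25 to 0.725 m from the base axis. Payload 4 kg.
Tool frame: the origin (TCP) lies midway between the tips of the shut fingers; the grasp point (between the pads) lies 19 mm behind it; z points along the fingers, y is the line along which they close (so a half turn about z gives the same grasp; the last joint's range is limited). The gripper opens to 85 mm and grips with 20 to 120 N. Pads are 22 mm wide; open, the fingers measure 114 mm over their backs; the gripper's body (76 mm by 85 mm) begins 54 mm behind the grasp point. The pads swing forward as they close: fully open they stand 13 mm farther back than shut.
Start: joints at [-1.137, 0.241, 0.005, 1.335, 0, 1.571], TCP at [0.21, -0.454, 0.231] pointing down, gripper open.
Joint ranges: [-2.72, 2.72], [-1.05, 1.87], [-1.09, 1.28], [-1.99, 2.15], [-1.42, 1.44], [-3.14, 3.14]. Speed limits (rad/s): [2.79, 2.79, 3.14, 3.14, 3.14, 3.14].

## Interface

Orientations are given as a unit quaternion [x, y, z, w].
In Python, from workcell import monitor, vision, job gives the robot as it stands.
- The arm moves only by the tool move_arm, never from a script. Its argument "moves" is a list that holds one entry, the list of rows, each a list of 5 numbers: the shift along the world's x, y, z in m, then the turn about the world's z in degrees, then the opening in per cent of the stroke, from 0 (shut) to 100 (fully open). In form: [[[x, y, z, turn, gripper], ...]]. A call has 1 to 5 rows; each row is the pose to reach, as a shift and turn from the pose commanded when the call began; what a row does not reach only later rows make up. A row lasts 1/8 s, in which the tool goes at most 62.5 mm and 10.7 degrees, less where a joint would pass 70% of its speed; a pose out of reach is approached as far as the arm can. A call with a gripper value outside its range is refused whole. The fingers move at their own pace and stop on an object; the grip force is fixed at half the most. Time passes only in rows, so rows that repeat a pose let the fingers close. It gives the time, the measured TCP pose, the force, the opening and the grip force at its end, in the units of the state.
- monitor.get_obs(): the state, without advancing time (a new reading comes with each control period).
- vision.camera(name): name is "scene" or "top"; returns a dict with "color" (480x640x3 uint8, red, green, blue), "camera_matrix" (3x3 intrinsics, pixels), "eye" and "attitude" of the camera in the world. Camera axes: x right, y up, looking along -z (the intrinsics and any distortion apply to the point x, -y, -z); pixel columns grow to the right and rows downward; lengths in m; the calibration is good to about 2 mm. A picture is of the moment at which its call begins. There is no depth.
- job.job_done(): hands the job in; it is judged then, once.
The state is a dict: "clock": time; "joint_pos": joint angles; "joint_vel": joint speeds; "tau": joint torques, N m; "eef_pos": TCP position; "tool_rot": TCP orientation; "ft_force": force on the tool from outside, world axes, zero at the start; "ft_torque": the same for the moment, N m; "grip_width": finger opening in m; "grasp_force": force on a finger pad.
Only numpy, scipy, OpenCV 4.12 (cv2) and the standard library are available. Lean on these libraries where they do the work, as an engineer would, in place of code of your own. Each camera call takes 0.05 s, during which the arm holds its last target. There are 200 camera calls.

## Working session

There is one attempt and no reset: what is moved stays moved. The work goes in short steps, Python scripts to look and compute and a tool call to move; the robot and the scene stay as the last step left them, time stands still between calls to the robot, and variables do not carry over. Pictures are saved under pics/ and viewed, at most 14 in all, crops included, and the job is handed in when it is done.

Besides the shell and the picture viewer there is one more tool, called after "Call:" as name([rows], argument=value, ...), one row to a line, values as JSON. move_arm: Moves the arm, as the interface text tells. Its arguments: {"type":"object","properties":{"moves":{"type":"array","items":{"type":"array","items":{"type":"array","items":{"type":"number"}}}}},"required":["moves"]}

```bash
mkdir -p pics
cat > h.py <<'E'
import numpy as np, cv2
from scipy.spatial.transform import Rotation as R
from workcell import monitor, vision, job
def cam(n,save=None):
    c=vision.camera(n)
    if save: cv2.imwrite('pics/'+save+'.png',c['color'][:,:,::-1])
    return c
def rot(c):
    a=np.array(c['attitude'],float)
    return R.from_quat(a).as_matrix() if a.size==4 else a
def ray(c,uv,z):
    K=np.array(c['camera_matrix']); uv=np.atleast_2d(uv).astype(float)
    d=np.c_[(uv-K[:2,2])/[K[0,0],K[1,1]],np.ones(len(uv))]*[1,-1,-1]
    d=d@rot(c).T; e=np.array(c['eye']); return e+d*((z-e[2])/d[:,2])[:,None]
def proj(c,p):
    q=(np.atleast_2d(p)-c['eye'])@rot(c)*[1,-1,-1]; K=np.array(c['camera_matrix'])
    return q[:,:2]/q[:,2:]*[K[0,0],K[1,1]]+K[:2,2]
def blobs(c,lo,hi,amin=60):
    h=cv2.cvtColor(c['color'],cv2.COLOR_RGB2HSV); m=cv2.inRange(h,np.array(lo),np.array(hi))
    cs,_=cv2.findContours(m,cv2.RETR_EXTERNAL,cv2.CHAIN_APPROX_NONE)
    return sorted([k for k in cs if cv2.contourArea(k)>amin],key=cv2.contourArea,reverse=True)
E
python3 - <<'E'
from h import *
print({k:v for k,v in monitor.get_obs().items()})
for n in('scene','top'):
    c=cam(n,n+'0'); print(n,c['eye'],c['attitude'],c['camera_matrix'],c.keys())
E
```

```text
{'clock': 0.0, 'joint_pos': array([-1.13703296e+00,  2.41453913e-01,  3.74530157e-03,  1.33517626e+00,
       -3.52636323e-06,  1.57081099e+00]), 'joint_vel': array([-0.00096245,  0.00048096, -0.00036637, -0.0002928 , -0.00174909,
        0.00082246]), 'tau': array([ 3.77094866e-04, -3.72319186e+01,  2.52408171e+01,  1.68777688e-02,
        1.15189150e-04,  3.96433137e-06]), 'eef_pos': array([ 0.20988572, -0.45313951,  0.23040054]), 'tool_rot': array([ 9.76574258e-01,  2.15178132e-01, -2.26441621e-04, -1.01942779e-03]), 'ft_force': array([-0.63345378, -0.03154994,  0.02718031]), 'ft_torque': array([ 0.03261448,  0.01728246, -0.01965481]), 'grasp_force': 0.0, 'grip_width': 0.08546092252730722}
scene [ 0.99315913 -0.67234808  0.83756592] [0.3734202  0.11910251 0.30198879 0.86900789] [[463.58387341   0.         316.00713226]
 [  0.         463.58387341 238.50849764]
 [  0.           0.           1.        ]] dict_keys(['color', 'camera_matrix', 'eye', 'attitude'])
top [ 0.40348698 -0.02411704  1.38227473] [-0.02961803  0.03798201  0.71485583 -0.69761112] [[504.09641321   0.         320.46320916]
 [  0.         504.09641321 233.97246157]
 [  0.           0.           1.        ]] dict_keys(['color', 'camera_matrix', 'eye', 'attitude'])
```

View pics/top0.png

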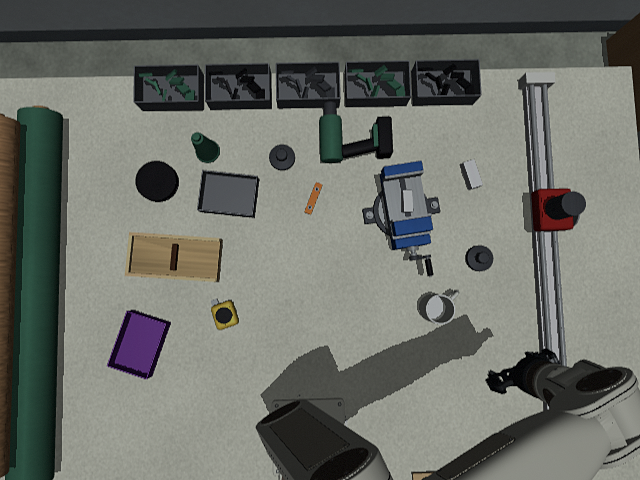

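View pics/scene0.png

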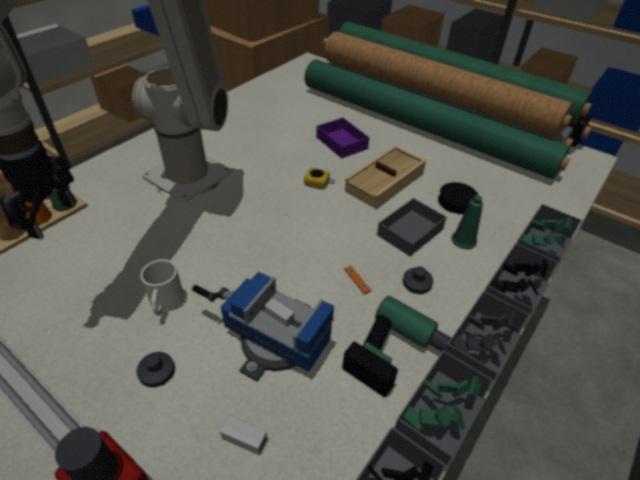

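The top view shows the box at (174,257) with its handle, the grey tray at (228,194), the purple look-alike at (139,344) and the template at (314,198). It also shows the vise at (407,205) with the crank handle at (428,266).

The offcut candidates are the small block in the vise at (407,201) and the larger pale block on the table at (471,174). The one in the vise fits, because it is smaller and lies on the bed.

Run:
```python
from h import *
c=cam('top'); s=cam('scene')
def rect(k,z,c=c):
    p=ray(c,k[:,0,:],z)[:,:2]; (cx,cy),(w,h),a=cv2.minAreaRect((p*1000).astype(np.float32))
    return np.round([cx,cy,w,h,a],1)
print('blue',[(rect(k,.13),cv2.boundingRect(k)) for k in blobs(c,(105,120,40),(125,255,255))[:5]])
print('orange',[(rect(k,.008),cv2.boundingRect(k)) for k in blobs(c,(5,150,120),(16,255,255),30)[:5]])
print('wood',[(rect(k,.05),cv2.boundingRect(k)) for k in blobs(c,(12,60,100),(25,180,255),500)[:5]])
print('dark wood',[(rect(k,.06),cv2.boundingRect(k)) for k in blobs(c,(5,80,20),(20,255,95),60)[:8]])
h=cv2.cvtColor(c['color'],cv2.COLOR_RGB2HSV)
for u,v in [(228,194),(203,194),(407,201),(471,174),(174,257),(428,266),(412,195)]: print(u,v,h[v,u])
cv2.imwrite('pics/vise1.png',cv2.resize(np.hstack([c['color'][150:290,350:490],s['color'][250:390,190:330]])[:,:,::-1],(800,400),interpolation=cv2.INTER_CUBIC))
cv2.imwrite('pics/box1.png',cv2.resize(c['color'][160:300,110:330][:,:,::-1],(792,504),interpolation=cv2.INTER_CUBIC))
```

```text
blue [(array([ 539. , -272.5,   35.5,   94.3,    7.6]), (394, 216, 39, 20)), (array([ 685.9, -253. ,   23.1,   98.3,    7.7]), (384, 161, 39, 15)), (array([ 500.1, -269.6,   24.2,   87.7,    8.4]), (395, 234, 36, 15))]
orange [(array([635.9, -23.9,  18.6,  87. ,  67.6]), (305, 183, 17, 31))]
wood [(array([481.2, 350.4, 241.3, 114.7,  84.6]), (125, 232, 95, 50))]
dark wood [(array([408. , 767. , 933.1,  50.4,   2. ]), (0, 114, 20, 363)), (array([ 960.5, -879.2,   91.3,  335.9,   85.1]), (606, 13, 34, 119)), (array([4.789e+02, 3.458e+02, 6.830e+01, 1.560e+01, 1.000e-01]), (170, 244, 7, 27))]
228 194 [105  17  88]
203 194 [98 28 37]
407 201 [102   8 166]
471 174 [105   6 165]
174 257 [ 11 147  52]
428 266 [110  35  22]
412 195 [102   9 136]
```

View pics/vise1.png

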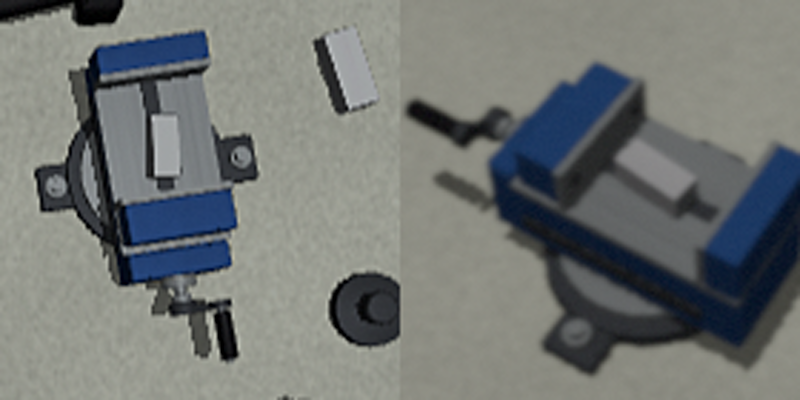

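View pics/box1.png

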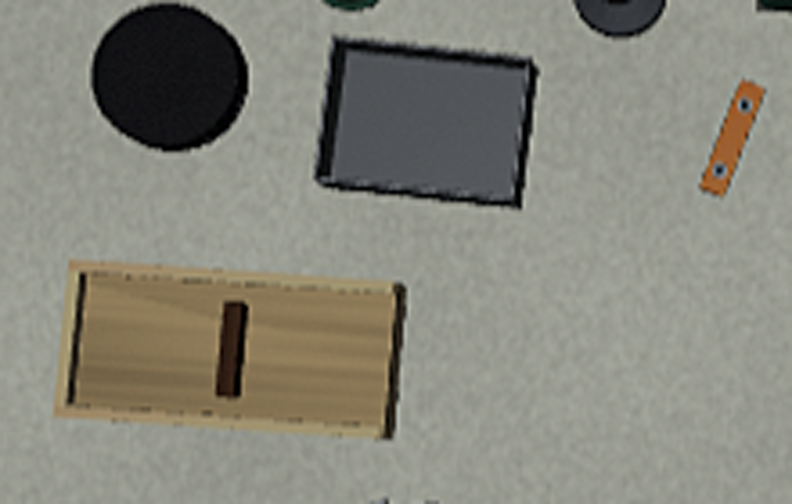

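The crops confirm the offcut: the small block on the bed is clearly smaller than the loose one to the right at crop (347,70). The crank arm points to the right at crop (225,305), and the box's low end is on the right.

Run:
```python
from h import *
c=cam('top'); s=cam('scene')
h=cv2.cvtColor(c['color'],cv2.COLOR_RGB2HSV)
ya=np.radians(7.6); ex=np.array([np.cos(ya),np.sin(ya)]); ey=np.array([-ex[1],ex[0]])
# profile along vise axis near y offset +-30 on plane z=.13, via blue jaw centres
o=np.array([.6859,-.2530])
for off in (-.03,.03):
    t=np.arange(-.215,.02,.004); P=np.c_[o+t[:,None]*ex+off*ey,np.full(len(t),.13)]
    uv=np.round(proj(c,P)).astype(int); print(off,[(round(1000*a),int(h[v,u,1]),int(h[v,u,2])) for a,(u,v) in zip(t,uv)])
def rect(k,z,c=c):
    p=ray(c,k[:,0,:],z)[:,:2]; r=cv2.minAreaRect((p*1000).astype(np.float32)); return np.round([*r[0],*r[1],r[2]],1)
print('tray',[(rect(k,.045),cv2.boundingRect(k)) for k in blobs(c,(90,8,15),(125,60,110),800) if 180<k[0,0,0]<280 or 180<cv2.boundingRect(k)[0]<270])
m=blobs(c,(0,0,150),(180,40,255),60)
print('offcut',[(rect(k,.112),cv2.boundingRect(k)) for k in m if 390<cv2.boundingRect(k)[0]<425 and 160<cv2.boundingRect(k)[1]<240])
g=lambda c,x0,y0,x1,y1,t:(lambda k:k+[x0,y0])(np.argwhere(cv2.cvtColor(c['color'],cv2.COLOR_RGB2GRAY)[y0:y1,x0:x1]<t)[:,::-1])
pt=g(c,415,250,440,280,45); ps=g(s,185,270,245,310,35)
for p in(pt,ps): print(len(p),p.mean(0),p.min(0),p.max(0))
np.set_printoptions(linewidth=200)
print(cv2.cvtColor(c['color'],cv2.COLOR_RGB2GRAY)[248:280,412:438])
lug=ray(c,[[369,215],[434,205]],.02); print('lugs',lug,lug.mean(0))
```

```text
-0.03 [(-215, 16, 155), (-211, 16, 158), (-207, 18, 156), (-203, 17, 164), (-199, 22, 138), (-195, 194, 108), (-191, 175, 115), (-187, 178, 112), (-183, 175, 111), (-179, 180, 112), (-175, 151, 86), (-171, 38, 136), (-167, 49, 52), (-163, 255, 35), (-159, 178, 119), (-155, 174, 117), (-151, 175, 115), (-147, 177, 114), (-143, 176, 113), (-139, 178, 113), (-135, 173, 115), (-131, 162, 93), (-127, 9, 137), (-123, 14, 132), (-119, 14, 128), (-115, 14, 132), (-111, 16, 131), (-107, 16, 131), (-103, 14, 128), (-99, 12, 131), (-95, 14, 131), (-91, 12, 128), (-87, 16, 129), (-83, 12, 130), (-79, 12, 129), (-75, 14, 128), (-71, 12, 129), (-67, 12, 130), (-63, 14, 130), (-59, 12, 131), (-55, 16, 129), (-51, 14, 129), (-47, 16, 129), (-43, 14, 131), (-39, 14, 130), (-35, 12, 129), (-31, 14, 131), (-27, 13, 142), (-23, 46, 11), (-19, 25, 31), (-15, 7, 138), (-11, 41, 119), (-7, 180, 112), (-3, 175, 109), (1, 181, 110), (5, 178, 109), (9, 188, 107), (13, 10, 128), (17, 23, 165)]
0.03 [(-215, 17, 77), (-211, 14, 75), (-207, 20, 75), (-203, 22, 83), (-199, 224, 58), (-195, 181, 113), (-191, 173, 1
[... 4039 characters left out ...]
4   0   7  12   8   0 101 166 161 153 152]
 [151 154 158 151 152 154 157 164 120 121 125 164 158 161 161  64  11  17  46  52  98 149 164 162 157 155]
 [151 158 158 151 152 153 152 157 155 156 159 158 159 159 156 124 123  77 105 113 153 162 158 157 160 154]
 [152 154 152 150 151 155 153 154 154 155 153 153 155 158 156 159 160 131 145 151 163 157 154 151 153 151]
 [150 152 148 152 153 157 155 155 158 157 154 152 152 153 154 153 151 151 153 160 160 154 153 150 149 152]
 [155 152 150 156 157 155 155 153 159 157 156 152 150 149 151 151 152 150 150 156 159 148 147 153 155 156]]
lugs [[ 0.58277804 -0.17553953  0.02      ]
 [ 0.60617222 -0.35451297  0.02      ]] [ 0.59447513 -0.26502625  0.02      ]
```

```bash
cat >> h.py <<'E'
V0=np.array([.595,-.265]); YA=np.radians(7.6); EX=np.array([np.cos(YA),np.sin(YA)]); EY=np.array([-EX[1],EX[0]])
def vise(x,y,z): return np.r_[V0+x*EX+y*EY,z]
def tov(p): d=np.asarray(p)[:2]-V0; return np.array([d@EX,d@EY])
def crank(a,x=-.165): return vise(x,-.035*np.sin(a),.066+.035*np.cos(a))
E
python3 - <<'E'
from h import *
c=cam('top'); s=cam('scene')
for a in np.arange(0.6,3.0,.2): print(round(a,1),proj(c,crank(a)).round(1),proj(s,crank(a)).round(1))
G=cv2.cvtColor(c['color'],cv2.COLOR_RGB2GRAY); roi=np.zeros_like(G); roi[184:216,396:420]=255
m=((G>148)&(roi>0)).astype(np.uint8); k=max(cv2.findContours(m,0,1)[0],key=cv2.contourArea)
p=ray(c,k[:,0,:],.112)[:,:2]*1000; print('off',cv2.boundingRect(k),cv2.minAreaRect(p.astype(np.float32)))
S=cv2.cvtColor(s['color'],cv2.COLOR_RGB2GRAY); m=np.zeros_like(S); m[278:300,186:216]=(S[278:300,186:216]<38)
k=max(cv2.findContours(m,0,1)[0],key=cv2.contourArea); print('handle scene',cv2.minAreaRect(k))
print(monitor.get_obs()['clock'])
# closing angle now
q=monitor.get_obs()['tool_rot']; y=R.from_quat(q).as_matrix()[:,1]; print('closing',np.degrees(np.arctan2(y[1],y[0])))
E
```

```text
0.6 [[425.2 267.6]] [[205.6 283.8]]
0.8 [[426.9 267.3]] [[204.2 286.9]]
1.0 [[428.1 267.1]] [[203.3 290. ]]
1.2 [[428.8 267. ]] [[202.7 292.9]]
1.4 [[428.9 267. ]] [[202.6 295.5]]
1.6 [[428.5 267. ]] [[203.  297.8]]
1.8 [[427.5 267.2]] [[203.7 299.6]]
2.0 [[426.2 267.4]] [[204.9 300.8]]
2.2 [[424.3 267.7]] [[206.4 301.5]]
2.4 [[422.2 268. ]] [[208.1 301.5]]
2.6 [[419.8 268.4]] [[210.1 301. ]]
2.8 [[417.3 268.8]] [[212.1 299.9]]
off (403, 191, 10, 20) ((605.712646484375, -265.8043212890625), (49.83173370361328, 22.307064056396484), 0.8209156394004822)
handle scene ((201.20004272460938, 291.10003662109375), (17.441329956054688, 4.472135543823242), 26.56505012512207)
0.4
closing -65.14456466285337
```

The tray is at about (0.647, 0.207), the offcut at (0.606, −0.266) and the crank at about 1.1 rad. The vise model projects onto the handle in both views, so I start moving.

Call:
move_arm([
  [[0.05,0.023,0,-8,50],[0.1,0.046,0,-16,50],[0.15,0.07,0,-24,50],[0.2,0.094,0,-24,50],[0.25,0.118,0,-24,50]],
])

```text
clock: 1.02
eef_pos: [0.4617, -0.3348, 0.2314]
tool_rot: [1.0, 0.007, 0.0, 0.0]
ft_force: [-0.3, -0.7, 0.9]
grip_width: 0.043
grasp_force: 0.0
```

Call:
move_arm([
  [[0.05,0.023,0,0,50],[0.1,0.046,0,0,50],[0.146,0.07,0,0,50],[0.146,0.07,-0.04,0,50],[0.146,0.07,-0.06,0,50]],
])

```text
clock: 1.65
eef_pos: [0.6061, -0.2644, 0.1684]
tool_rot: [1.0, 0.008, -0.002, -0.001]
ft_force: [-0.4, 0.4, 0.1]
grip_width: 0.0427
grasp_force: 0.0
```

Call:
move_arm([
  [[0,-0.001,-0.04,0,50],[0,-0.001,-0.076,0,50],[0,-0.001,-0.076,0,20],[0,-0.001,-0.076,0,10],[0,-0.001,-0.076,0,10]],
])

```text
clock: 2.28
eef_pos: [0.6075, -0.2673, 0.0976]
tool_rot: [1.0, 0.007, 0.002, 0.001]
ft_force: [0.4, -0.1, -0.1]
grip_width: 0.0226
grasp_force: 61.8
```

Call:
move_arm([
  [[0,0,0,0,10],[0,0,0.05,0,10],[0,0,0.1,0,10],[0,0,0.12,0,10],[0,0,0.12,0,10]],
])

```text
clock: 2.9
eef_pos: [0.6076, -0.2673, 0.2187]
tool_rot: [1.0, 0.007, 0.003, 0.001]
ft_force: [-0.8, 0.9, -2.2]
grip_width: 0.0231
grasp_force: 61.9
```

Call:
move_arm([
  [[0.005,0.06,0,0,10],[0.01,0.12,0,0,10],[0.015,0.18,0,0,10],[0.02,0.24,0,0,10],[0.025,0.3,0,0,10]],
])

```text
clock: 3.52
eef_pos: [0.6304, 0.0255, 0.2135]
tool_rot: [1.0, 0.018, -0.002, -0.004]
ft_force: [1.1, -0.4, -1.3]
grip_width: 0.0225
grasp_force: 61.9
```

```bash
cat >> h.py <<'E'
def rect(k,z,c):
    p=ray(c,k[:,0,:],z)[:,:2]; r=cv2.minAreaRect((p*1000).astype(np.float32)); return np.round([*r[0],*r[1],r[2]],1)
def tray(c): return [(rect(k,.045,c),cv2.boundingRect(k)) for k in blobs(c,(90,8,15),(125,60,110),800) if 150<cv2.boundingRect(k)[0]<280 and cv2.boundingRect(k)[1]>120]
E
python3 -c "
from h import *
c=cam('top','t2'); print(tray(c)); o=monitor.get_obs(); print(o['eef_pos'],o['grip_width'],o['grasp_force'])"
```

```text
[(array([647.2, 210.3, 142.8, 112.7,  82.1]), (197, 171, 57, 46))]
[0.63086379 0.03193333 0.21337184] 0.022417103700863247 61.92630887031555
```

Call:
move_arm([
  [[0.005,0.06,0,0,10],[0.01,0.12,0,0,10],[0.014,0.174,0,0,10],[0.014,0.174,-0.06,0,10],[0.014,0.174,-0.12,0,10]],
])

```text
clock: 4.2
eef_pos: [0.6579, 0.0962, 0.1423]
tool_rot: [0.998, 0.062, -0.001, -0.024]
ft_force: [-0.1, 0.4, -1.4]
grip_width: 0.0228
grasp_force: 61.9
```

Call:
move_arm([
  [[0,0,-0.04,0,10],[0,0,-0.073,0,10],[0,0,-0.073,0,10],[0,0,-0.073,0,40],[0,0,-0.073,0,45]],
])

```text
clock: 4.82
eef_pos: [0.6582, 0.0964, 0.0717]
tool_rot: [0.998, 0.062, -0.0, -0.024]
ft_force: [-0.4, -0.3, 0.2]
grip_width: 0.0385
grasp_force: 0.0
```

Call:
move_arm([
  [[0,0,0.06,0,45],[0,0,0.12,0,45],[-0.02,0.03,0.14,0,35],[-0.06,0.06,0.14,0,35],[-0.1,0.1,0.14,0,35]],
])

```text
clock: 5.45
eef_pos: [0.5748, 0.1392, 0.212]
tool_rot: [0.994, 0.098, -0.003, -0.041]
ft_force: [0.4, 0.1, 0.9]
grip_width: 0.03
grasp_force: 0.0
```

The arm stopped short of the tray, so the offcut fell onto the table beside it. I check the joints and find where it landed.

```bash
python3 -c "
from h import *
o=monitor.get_obs(); print(o['joint_pos'].round(3),o['eef_pos'],o['tool_rot'].round(3))
c=cam('top'); s=cam('scene'); print(tray(c))
cv2.imwrite('pics/drop.png',cv2.resize(np.hstack([c['color'][130:300,180:350],s['color'][160:330,300:470]])[:,:,::-1],(800,400),interpolation=cv2.INTER_CUBIC))"
```

```text
[0.195 0.43  0.221 1.361 0.082 3.141] [0.5747949  0.13920768 0.21195954] [ 0.994  0.098 -0.003 -0.041]
[]
```

View pics/drop.png

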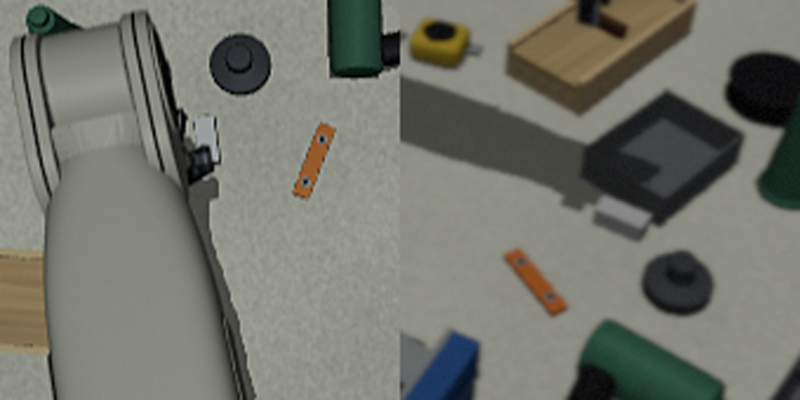

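Joint 6 is at its limit (3.141). From here on I use the half-turn-equivalent grasp with the closing line at about +90°. The offcut lies beside the tray's corner (top ≈ (267,188)). I turn the wrist while moving over the box to clear the view.

Call:
move_arm([
  [[-0.02,0.03,0,10,35],[-0.04,0.07,0,20,35],[-0.06,0.11,0,30,35],[-0.08,0.16,0,40,35],[-0.096,0.2,0,50,35]],
])

```text
clock: 6.18
eef_pos: [0.4797, 0.3405, 0.2106]
tool_rot: [0.859, 0.511, -0.02, -0.034]
ft_force: [1.2, 0.2, -0.5]
grip_width: 0.03
grasp_force: 0.0
```

Call:
move_arm([
  [[0,0,0,10,35],[0,0,0,20,35],[0,0,0,30,35],[0,0,0,40,35],[0,0,0,50,35]],
])

```text
clock: 6.8
eef_pos: [0.4806, 0.3389, 0.2104]
tool_rot: [0.562, 0.826, -0.033, -0.021]
ft_force: [-0.6, -0.6, -0.2]
grip_width: 0.0304
grasp_force: 0.0
```

Call:
move_arm([
  [[0,0,0,10,35],[0,0,0,20,35],[0,0,0,30,35],[0,0,0,40,35],[0,0,0,50,35]],
])

```text
clock: 7.42
eef_pos: [0.4805, 0.339, 0.2104]
tool_rot: [0.161, 0.986, -0.04, -0.004]
ft_force: [-0.4, -0.2, 0.9]
grip_width: 0.0301
grasp_force: 0.0
```

```bash
cat >> h.py <<'E'
def st():
    o=monitor.get_obs(); y=R.from_quat(o['tool_rot']).as_matrix(); print(round(o['clock'],2),o['eef_pos'].round(4),'closing',np.degrees(np.arctan2(y[1,1],y[0,1])).round(1),'tilt',np.degrees(np.arccos(-y[2,2])).round(1),'j',o['joint_pos'].round(2),'F',o['ft_force'].round(1),'w',round(o['grip_width'],4),round(o['grasp_force'],1))
E
python3 -c "
from h import *
st(); c=cam('top'); s=cam('scene'); print(tray(c))
cv2.imwrite('pics/drop2.png',cv2.resize(np.hstack([c['color'][130:300,180:350],s['color'][160:330,300:470]])[:,:,::-1],(800,400),interpolation=cv2.INTER_CUBIC))"
```

```text
7.42 [0.4805 0.339  0.2104] closing 71.5 tilt 4.6 j [ 0.64  0.48  0.29  1.45 -0.05  0.96] F [-0.4 -0.2  0.9] w 0.0301 0.0
[(array([646.7, 206.7, 150.1, 112.3,  82.5]), (197, 171, 61, 46))]
```

View pics/drop2.png

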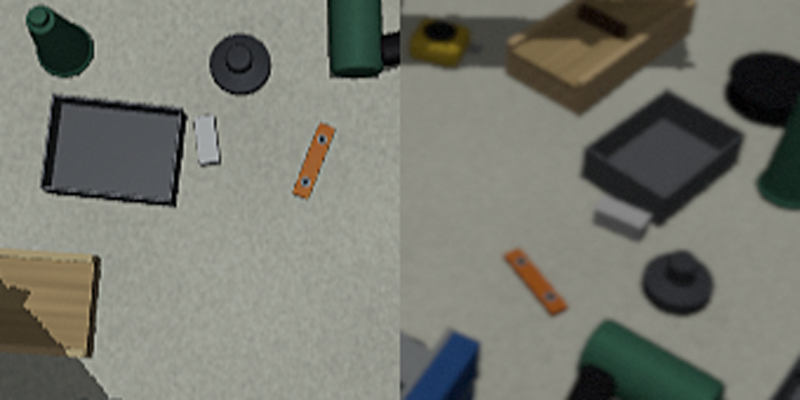

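The offcut lies on the table at top ≈ (268,189), just right of the tray, which has not moved. The joint-limit stop left a 4.6° tilt in the commanded tool pose. The fingertips lean away from the closing direction. I line that up radially and ease past the reach limit so the arm tilts it back.

Call:
move_arm([
  [[0.02,0.014,0,-10,35],[0.04,0.028,0,-20,35],[0.06,0.042,0,-30,35],[0.08,0.056,0,-36,35],[0.1,0.07,0,-36,35]],
])

```text
clock: 8.15
eef_pos: [0.5807, 0.4087, 0.2098]
tool_rot: [0.462, 0.886, -0.036, -0.017]
ft_force: [0.6, 0.4, -0.8]
grip_width: 0.0296
grasp_force: 0.0
```

Call:
move_arm([
  [[0.012,0.008,0,0,35],[0.02,0.014,0,0,35],[0.028,0.02,0,0,35]],
])

```text
clock: 8.52
eef_pos: [0.6081, 0.4286, 0.2095]
tool_rot: [0.462, 0.886, -0.036, -0.017]
ft_force: [0.2, 0.2, 0.5]
grip_width: 0.0297
grasp_force: 0.0
```

```bash
python3 -c "
from h import *
st()"
```

```text
8.53 [0.6081 0.4286 0.2095] closing 35.0 tilt 4.6 j [ 0.62  0.92  1.08  1.82 -0.    1.58] F [0.2 0.2 0.5] w 0.0297 0.0
```

Call:
move_arm([
  [[0.008,0.006,0,0,35],[0.016,0.011,0,0,35],[0.024,0.017,0,0,35]],
])

```text
clock: 8.9
eef_pos: [0.6253, 0.4408, 0.2031]
tool_rot: [0.461, 0.886, -0.035, -0.016]
ft_force: [0.6, 0.4, -0.9]
grip_width: 0.0301
grasp_force: 0.0
```

```bash
python3 -c "
from h import *
st()"
```

```text
8.9 [0.6253 0.4408 0.2031] closing 35.0 tilt 4.4 j [ 0.62  1.02  1.27  1.9  -0.    1.57] F [ 0.6  0.4 -0.9] w 0.0301 0.0
```

Call:
move_arm([
  [[0.012,0.008,0,0,35],[0.024,0.017,0,0,35]],
])

```text
clock: 9.15
eef_pos: [0.6353, 0.4483, 0.1984]
tool_rot: [0.461, 0.887, -0.023, -0.01]
ft_force: [-0.1, -0.9, -0.5]
grip_width: 0.0299
grasp_force: 0.0
```

```bash
python3 -c "
from h import *
st()"
```

```text
9.15 [0.6353 0.4483 0.1984] closing 35.1 tilt 2.9 j [ 0.62  1.02  1.28  1.87 -0.    1.57] F [-0.1 -0.9 -0.5] w 0.0299 0.0
```

The tilt is coming out (2.9°), so I continue the same way.

Call:
move_arm([
  [[0.012,0.008,0,0,35],[0.024,0.017,0,0,35]],
])

```text
clock: 9.4
eef_pos: [0.6443, 0.4548, 0.1898]
tool_rot: [0.46, 0.888, -0.015, -0.006]
ft_force: [0.6, 0.3, -0.1]
grip_width: 0.0298
grasp_force: 0.0
```

```bash
python3 -c "
from h import *
st()"
```

```text
9.4 [0.6443 0.4548 0.1898] closing 35.2 tilt 1.9 j [ 0.62  1.03  1.28  1.85 -0.    1.57] F [ 0.6  0.3 -0.1] w 0.0298 0.0
```

Call:
move_arm([
  [[0.012,0.008,0,0,35],[0.024,0.017,0,0,35],[0.036,0.026,0,0,35]],
])

```text
clock: 9.78
eef_pos: [0.6577, 0.4649, 0.1771]
tool_rot: [0.46, 0.888, -0.003, 0.0]
ft_force: [0.3, 0.4, 0.2]
grip_width: 0.0301
grasp_force: 0.0
```

```bash
python3 -c "
from h import *
st()"
```

```text
9.78 [0.6577 0.4649 0.1771] closing 35.2 tilt 0.3 j [ 0.62  1.05  1.27  1.8  -0.    1.57] F [0.3 0.4 0.2] w 0.0301 0.0
```

```bash
python3 -c "
from h import *
c=cam('top'); print(tray(c))
G=cv2.cvtColor(c['color'],cv2.COLOR_RGB2GRAY); m=np.zeros_like(G); r=(slice(170,206),slice(258,280)); m[r]=G[r]>172
print(np.bincount(G[r].ravel()//10))
k=max(cv2.findContours(m,0,1)[0],key=cv2.contourArea); print(cv2.boundingRect(k),cv2.contourArea(k),rect(k,.024,c))
"
```

```text
[(array([646.8, 206.6, 149.8, 112.2,  82.5]), (197, 171, 61, 46))]
[  2   1   4   5   4   5   7   5   4   3   4  13  11  17 271 262 152  22]
(265, 198, 1, 1) 0.0 [635.6 106.7   0.    0.    0. ]
```

```bash
python3 -c "
from h import *
c=cam('top'); C=c['color'].astype(int)
r=(slice(170,206),slice(256,282)); d=C[r][...,2]-C[r][...,0]; g=C[r].mean(2)
m=np.zeros((480,640),np.uint8); m[r]=(d>-3)&(g>120); m=cv2.morphologyEx(m,cv2.MORPH_OPEN,np.ones((2,2),np.uint8))
k=max(cv2.findContours(m,0,1)[0],key=cv2.contourArea); print(cv2.boundingRect(k),cv2.contourArea(k),rect(k,.024,c),[np.round(x) for x in cv2.boxPoints(cv2.minAreaRect((ray(c,k[:,0,:],.024)[:,:2]*1000).astype(np.float32)))])
st()
"
```

```text
(263, 180, 11, 20) 141.5 [659.1  98.   54.   23.1   7.1] [array([631., 106.], dtype=float32), array([634.,  83.], dtype=float32), array([687.,  90.], dtype=float32), array([684., 113.], dtype=float32)]
9.88 [0.6574 0.4647 0.1764] closing 35.2 tilt 0.4 j [ 0.62  1.05  1.27  1.8  -0.    1.57] F [0.5 0.1 0.1] w 0.0297 0.0
```

The offcut is at (0.659, 0.098) with its axis at 7° and size 54×23 mm, as expected. Its gap to the tray is only about 15–20 mm, so I grip it end to end.

Call:
move_arm([
  [[-0.03,-0.05,0.01,-10,82],[-0.03,-0.105,0.02,-20,82],[-0.03,-0.16,0.02,-28,82],[-0.02,-0.215,0.02,-28,82],[-0.01,-0.27,0.02,-28,82]],
])

```text
clock: 10.5
eef_pos: [0.6472, 0.1925, 0.1985]
tool_rot: [0.661, 0.75, -0.003, -0.0]
ft_force: [0.5, 0.6, -0.5]
grip_width: 0.0701
grasp_force: 0.0
```

Call:
move_arm([
  [[0.006,-0.05,0,0,82],[0.011,-0.097,0,0,82],[0.011,-0.097,-0.05,0,82],[0.011,-0.097,-0.09,0,82],[0.011,-0.097,-0.09,0,82]],
])

```text
clock: 11.12
eef_pos: [0.6553, 0.0968, 0.1036]
tool_rot: [0.661, 0.75, -0.006, -0.003]
ft_force: [-0.4, -0.0, 0.3]
grip_width: 0.07
grasp_force: 0.0
```

```bash
python3 -c "
from h import *
st()"
```

```text
11.12 [0.6553 0.0968 0.1036] closing 7.2 tilt 0.8 j [ 0.15  0.65  0.3   1.24 -0.    1.59] F [-0.4 -0.   0.3] w 0.07 0.0
```

Call:
move_arm([
  [[0.002,0,-0.05,0,82],[0.002,0,-0.098,0,82],[0.002,0,-0.098,0,55],[0.002,0,-0.098,0,40],[0.002,0,-0.098,0,40]],
])

```text
clock: 11.75
eef_pos: [0.6629, 0.0981, 0.013]
tool_rot: [0.661, 0.75, -0.001, 0.001]
ft_force: [0.5, 0.7, -0.5]
grip_width: 0.0529
grasp_force: 65.6
```

Call:
move_arm([
  [[0,0,0,0,40],[0,0,0.05,0,40],[0,0,0.1,0,40],[0,0,0.12,10,40],[0,0,0.12,20,40]],
])

```text
clock: 12.38
eef_pos: [0.6625, 0.0979, 0.134]
tool_rot: [0.519, 0.855, -0.001, 0.003]
ft_force: [0.4, -0.0, -1.0]
grip_width: 0.0533
grasp_force: 65.7
```

Call:
move_arm([
  [[-0.005,0.03,0,10,40],[-0.01,0.06,0,20,40],[-0.015,0.085,0,30,40],[-0.015,0.108,0,40,40],[-0.015,0.108,0,50,40]],
])

```text
clock: 13.0
eef_pos: [0.6453, 0.2079, 0.1304]
tool_rot: [0.107, 0.994, -0.002, 0.002]
ft_force: [-0.1, -0.0, -0.6]
grip_width: 0.053
grasp_force: 65.7
```

```bash
python3 -c "
from h import *
st(); c=cam('scene'); o=monitor.get_obs()
print(blobs(c,(90,8,15),(125,60,110),800).__len__())
p=ray(c,[[0,0]],0)
print('tray corners expected px',proj(c,[[.593,.139,.045],[.701,.124,.045],[.72,.275,.045],[.61,.29,.045]]).round())
cv2.imwrite('pics/tr.png',cv2.resize(c['color'][160:260,360:480][:,:,::-1],(600,500),interpolation=cv2.INTER_CUBIC))"
```

```text
13.0 [0.6453 0.2079 0.1304] closing 77.7 tilt 0.3 j [ 0.31  0.65  0.38  1.3  -0.01  0.53] F [-0.1 -0.  -0.6] w 0.053 65.7
7
tray corners expected px [[381. 223.]
 [415. 245.]
 [450. 216.]
 [416. 197.]]
```

View pics/tr.png

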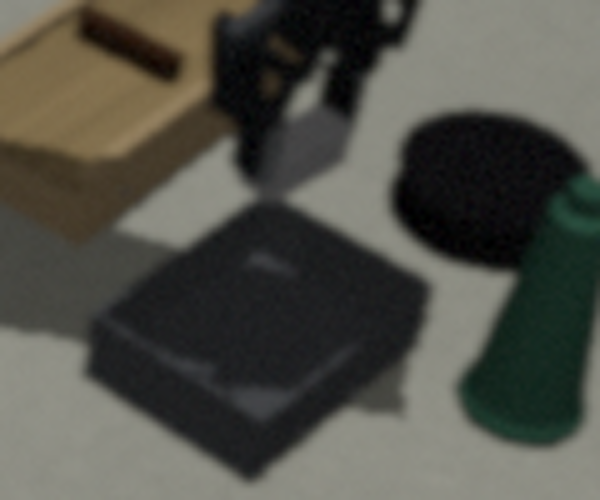

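The tray's corners are where expected and the offcut is held above it, so I lower and release.

Call:
move_arm([
  [[0,0,-0.05,0,40],[0,0,-0.102,0,40],[0,0,-0.102,0,40],[0,0,-0.102,0,72],[0,0,-0.102,0,72]],
])

```text
clock: 13.68
eef_pos: [0.648, 0.2063, 0.0312]
tool_rot: [0.112, 0.994, -0.002, 0.004]
ft_force: [0.3, -0.5, 0.5]
grip_width: 0.0619
grasp_force: 0.0
```

Call:
move_arm([
  [[0,0,0.05,0,72],[0,0,0.1,0,50],[-0.03,0.04,0.12,3,40],[-0.07,0.08,0.12,6,35],[-0.12,0.11,0.12,7,35]],
])

```text
clock: 14.3
eef_pos: [0.5261, 0.3179, 0.1509]
tool_rot: [0.051, 0.999, -0.001, 0.004]
ft_force: [-0.3, 0.6, -0.1]
grip_width: 0.0299
grasp_force: 0.0
```

Call:
move_arm([
  [[-0.046,0.029,0,0,35],[-0.046,0.029,-0.02,0,35],[-0.046,0.029,-0.03,0,35]],
])

```text
clock: 14.68
eef_pos: [0.4795, 0.3457, 0.1192]
tool_rot: [0.05, 0.999, -0.002, 0.003]
ft_force: [0.1, 0.6, 0.2]
grip_width: 0.03
grasp_force: 0.0
```

```bash
python3 -c "
from h import *
st(); c=cam('top'); s=cam('scene'); print(tray(c))
C=c['color'].astype(int); r=(slice(165,222),slice(190,265)); g=C[r].mean(2); d=C[r][...,2]-C[r][...,0]
m=np.zeros((480,640),np.uint8); m[r]=(g>120)&(d>-3); k=max(cv2.findContours(m,0,1)[0],key=cv2.contourArea); print('offcut',cv2.boundingRect(k),cv2.contourArea(k),rect(k,.027,c))
# lid handle from scene + top
for cc,n in((c,'top'),(s,'scene')):
    print(n,[(rect(k,.06,cc),cv2.boundingRect(k)) for k in blobs(cc,(3,80,15),(20,255,95),40) if proj is not None][:5])
"
```

```text
14.68 [0.4795 0.3457 0.1192] closing 84.3 tilt 0.4 j [ 0.63  0.48  0.06  1.15 -0.01  0.73] F [0.1 0.6 0.2] w 0.03 0.0
[(array([647.1, 206.7, 150.1, 112.5,  82.5]), (197, 171, 61, 46))]
offcut (217, 188, 22, 13) 149.0 [648.8 207.8  54.3  24.1  76. ]
top [(array([408. , 767. , 933.1,  50.4,   2. ]), (0, 114, 20, 363)), (array([ 960.5, -879.2,   91.3,  335.9,   85.1]), (606, 13, 34, 119)), (array([478.5, 326.2, 164.2, 112.6,  84.8]), (151, 234, 60, 47)), (array([ -96.5, -439. ,   45.6,    9.7,   88.3]), (475, 475, 19, 5)), (array([468.2, 225.5,   7.1, 110. ,  86.2]), (217, 239, 5, 43))]
scene [(array([-285.7,  911.3,  704.9, 1138.6,   37.5]), (198, 0, 194, 105)), (array([-623.3,  128.7,  420.9, 1017.6,   44.8]), (37, 30, 132, 131)), (array([-319.8, -313.9,  115.2,  629.1,   63.9]), (0, 119, 52, 122)), (array([520.6, 919.9, 606.4, 282.3,   8.2]), (400, 65, 172, 73)), (array([499.2, 301.2, 259. , 141.6,  84.4]), (345, 157, 79, 51))]
```

The offcut is in the tray at its centre. Next I grip the lid handle.

Call:
move_arm([
  [[0,0,-0.04,0,35],[0,0,-0.071,0,35],[0,0,-0.071,0,10],[0,0,-0.071,0,5],[0,0,-0.071,0,5]],
])

```text
clock: 15.4
eef_pos: [0.4799, 0.3439, 0.0467]
tool_rot: [0.051, 0.999, -0.003, 0.002]
ft_force: [2.1, -1.5, -7.5]
grip_width: 0.0125
grasp_force: 60.9
```

Call:
move_arm([
  [[-0.002,-0.02,-0.001,0,5],[-0.0047,-0.05,-0.001,0,5],[-0.0075,-0.08,-0.001,0,5],[-0.0104,-0.11,-0.001,0,5],[-0.0132,-0.14,-0.001,0,5]],
])

```text
clock: 16.02
eef_pos: [0.4668, 0.2052, 0.0466]
tool_rot: [0.05, 0.999, -0.001, 0.002]
ft_force: [1.0, 1.7, -5.5]
grip_width: 0.0125
grasp_force: 61.3
```

Call:
move_arm([
  [[-0.0028,-0.03,0,0,5],[-0.0057,-0.06,0,0,5],[-0.0085,-0.09,0,0,5],[-0.0099,-0.105,0,0,5],[-0.0118,-0.125,0,0,5]],
])

```text
clock: 16.65
eef_pos: [0.4558, 0.0797, 0.0468]
tool_rot: [0.05, 0.999, -0.002, 0.003]
ft_force: [0.5, 0.2, -0.8]
grip_width: 0.0122
grasp_force: 64.6
```

```bash
python3 -c "
from h import *
st(); c=cam('scene','lid1')"
```

```text
16.65 [0.4558 0.0797 0.0468] closing 84.2 tilt 0.4 j [ 0.18  0.34 -0.39  0.84 -0.01  0.28] F [ 0.5  0.2 -0.8] w 0.0122 64.6
```

View pics/lid1.png

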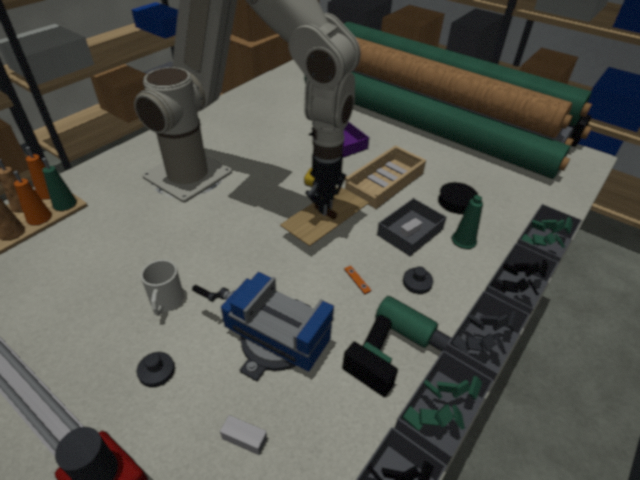

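The lid is free of the box (handle at about (322,208)), and three bars are visible in it. I set the lid down a little further right, on clear table.

Call:
move_arm([
  [[-0.01,-0.03,0,0,5],[-0.015,-0.05,-0.015,0,5],[-0.015,-0.05,-0.03,0,5],[-0.015,-0.05,-0.034,0,5],[-0.015,-0.05,-0.0355,0,5]],
])

```text
clock: 17.32
eef_pos: [0.4401, 0.0301, 0.0104]
tool_rot: [0.05, 0.999, -0.003, 0.002]
ft_force: [-0.4, 0.8, -1.8]
grip_width: 0.0122
grasp_force: 64.6
```

Call:
move_arm([
  [[0,0,0,0,20],[0,0,0,0,40],[0,0,0.04,0,40],[0,0,0.09,0,35],[0,0.03,0.13,0,35]],
])

```text
clock: 17.95
eef_pos: [0.44, 0.0591, 0.1423]
tool_rot: [0.052, 0.999, -0.003, 0.002]
ft_force: [1.2, 0.9, -0.3]
grip_width: 0.0296
grasp_force: 0.0
```

Run:
```python
from h import *
st(); c=cam('top'); s=cam('scene')
C=c['color'].astype(int); r=(slice(232,284),slice(126,222)); g=C[r].mean(2); d=C[r][...,2]-C[r][...,0]
m=np.zeros((480,640),np.uint8); m[r]=(g>110)&(d>-12)
for k in cv2.findContours(m,0,1)[0]:
    if cv2.contourArea(k)>40: print('bar',cv2.boundingRect(k),cv2.contourArea(k),rect(k,.014,c))
print('lid',[(rect(k,.006,c),cv2.boundingRect(k)) for k in blobs(c,(10,60,90),(25,180,255),500)[:5]])
cv2.imwrite('pics/bars.png',cv2.resize(np.hstack([c['color'][220:300,120:240],s['color'][140:220,330:450]])[:,:,::-1],(800,267),interpolation=cv2.INTER_CUBIC))
```

```text
17.95 [0.44   0.0591 0.1423] closing 84.0 tilt 0.4 j [ 0.14  0.19 -0.3   1.07 -0.01  0.24] F [ 1.2  0.9 -0.3] w 0.0296 0.0
bar (126, 257, 96, 27) 317.0 [444.  356.9 255.3  70.1  89.7]
bar (179, 240, 11, 34) 201.0 [481.5 329.3  19.5  89.8  83.3]
bar (162, 240, 11, 34) 196.0 [482.9 374.3  19.4  89.7  83.9]
bar (145, 239, 11, 34) 204.5 [486.7 421.   19.5  89.9  84.1]
bar (149, 232, 73, 7) 160.0 [548.5 325.4 196.3  16.3  83.9]
lid [(array([483.7, 362.5, 249.8, 118.5,  84.6]), (125, 232, 95, 50)), (array([436.9, -17. , 127.9, 106.3,  85. ]), (290, 250, 47, 42)), (array([-109.5, -418.5,  298.7,   22.8,   88.3]), (413, 470, 114, 10))]
```

View pics/bars.png

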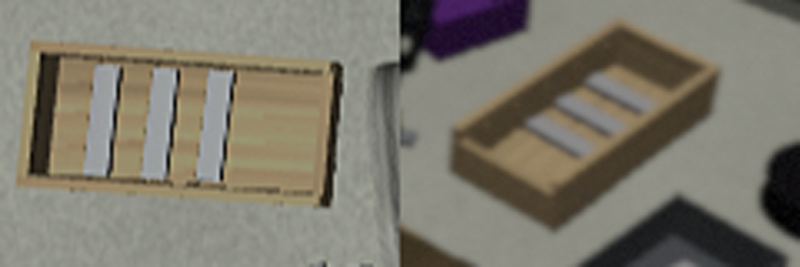

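There are three bars, centred at about (0.4815, 0.329), (0.483, 0.374) and (0.487, 0.421). Each measures 90×19.5 mm at 84°, and their spacing agrees with what was given. The lid is flat. I pick the bar nearest the low end first.

Call:
move_arm([
  [[0.008,0.055,0,0,40],[0.016,0.11,0,0,40],[0.024,0.165,0,0,40],[0.032,0.22,0,0,40],[0.0415,0.27,0,0,40]],
])

```text
clock: 18.68
eef_pos: [0.4806, 0.3313, 0.1391]
tool_rot: [0.05, 0.999, -0.003, 0.001]
ft_force: [1.0, 0.1, -0.1]
grip_width: 0.0338
grasp_force: 0.0
```

Call:
move_arm([
  [[0,0,-0.04,0,40],[0,0,-0.08,0,40],[0,0,-0.11,0,40],[0,0,-0.11,0,40]],
])

```text
clock: 19.18
eef_pos: [0.4783, 0.3277, 0.0265]
tool_rot: [0.051, 0.999, -0.005, -0.002]
ft_force: [-0.7, -0.8, 0.5]
grip_width: 0.034
grasp_force: 0.0
```

```bash
python3 -c "
from h import *
st()"
```

```text
19.18 [0.4783 0.3277 0.0265] closing 84.2 tilt 0.6 j [ 0.6   0.56 -0.07  0.94 -0.01  0.71] F [-0.7 -0.8  0.5] w 0.034 0.0
```

Call:
move_arm([
  [[0.001,0.001,-0.012,0,40],[0.001,0.001,-0.02,0,40],[0.001,0.001,-0.02,0,40]],
])

```text
clock: 19.55
eef_pos: [0.4818, 0.3305, 0.0098]
tool_rot: [0.051, 0.999, -0.003, 0.001]
ft_force: [-0.2, -0.5, -0.2]
grip_width: 0.0338
grasp_force: 0.0
```

```bash
python3 -c "
from h import *
st()"
```

```text
19.55 [0.4818 0.3305 0.0098] closing 84.2 tilt 0.4 j [ 0.6   0.59 -0.08  0.9  -0.01  0.71] F [-0.2 -0.5 -0.2] w 0.0338 0.0
```

Call:
move_arm([
  [[0,-0.001,-0.0025,0,40],[0,-0.001,-0.0025,0,15],[0,-0.001,-0.0025,0,10],[0,-0.001,-0.0025,0,10]],
])

```text
clock: 20.05
eef_pos: [0.4822, 0.3298, 0.0079]
tool_rot: [0.051, 0.999, -0.003, 0.002]
ft_force: [0.0, -0.5, 3.0]
grip_width: 0.0179
grasp_force: 59.1
```

Call:
move_arm([
  [[0,0,0.03,0,10],[0,0,0.08,0,10],[0,0,0.13,0,10],[0,0,0.18,0,10],[0,0,0.18,0,10]],
])

```text
clock: 20.68
eef_pos: [0.4844, 0.3314, 0.1926]
tool_rot: [0.051, 0.999, 0.0, 0.005]
ft_force: [0.2, 0.0, -0.1]
grip_width: 0.0176
grasp_force: 58.8
```

Call:
move_arm([
  [[0.012,-0.055,0,5,10],[0.025,-0.11,0,10,10],[0.037,-0.165,0,13.4,10],[0.05,-0.22,0,13.4,10],[0.062,-0.275,0,13.4,10]],
])

```text
clock: 21.3
eef_pos: [0.5433, 0.0528, 0.186]
tool_rot: [-0.066, 0.998, -0.003, 0.001]
ft_force: [0.6, 0.4, -0.7]
grip_width: 0.0178
grasp_force: 58.8
```

Call:
move_arm([
  [[0.012,-0.055,0,0,10],[0.025,-0.11,0,0,10],[0.037,-0.165,0,0,10],[0.05,-0.22,0,0,10],[0.062,-0.275,0,0,10]],
])

```text
clock: 21.92
eef_pos: [0.6055, -0.2219, 0.1857]
tool_rot: [-0.066, 0.998, -0.002, 0.001]
ft_force: [0.6, -0.4, -1.0]
grip_width: 0.018
grasp_force: 58.8
```

Call:
move_arm([
  [[0.01,-0.042,0,0,10],[0.01,-0.042,0,0,10],[0.01,-0.042,-0.03,0,10],[0.01,-0.042,-0.03,0,10]],
])

```text
clock: 22.42
eef_pos: [0.6134, -0.2604, 0.1534]
tool_rot: [-0.067, 0.998, -0.001, -0.002]
ft_force: [-1.2, 0.4, -0.2]
grip_width: 0.0179
grasp_force: 58.9
```

```bash
cat >> h.py <<'E'
def vs():
    o=monitor.get_obs(); print('vise xy mm',(tov(o['eef_pos'])*1000).round(1),'z',o['eef_pos'][2].round(4))
E
python3 -c "
from h import *
st(); vs()"
```

```text
22.43 [ 0.6134 -0.2604  0.1534] closing 97.6 tilt 0.2 j [-0.4   0.62  0.38  1.34 -0.   -0.53] F [-1.2  0.4 -0.2] w 0.0179 58.9
vise xy mm [18.8  2.2] z 0.1534
```

Call:
move_arm([
  [[0.002,0,-0.03,0,10],[0.002,0,-0.05,0,10],[0.002,0,-0.05,0,10],[0.002,0,-0.05,0,10]],
])

```text
clock: 22.92
eef_pos: [0.6186, -0.2621, 0.1089]
tool_rot: [-0.067, 0.998, -0.003, 0.002]
ft_force: [0.3, -0.2, -0.8]
grip_width: 0.0176
grasp_force: 58.9
```

```bash
python3 -c "
from h import *
st(); vs(); c=cam('top'); st(); vs()
cv2.imwrite('pics/st1.png',cv2.resize(np.hstack([c['color'][150:270,350:470],cam('scene')['color'][250:370,210:330]])[:,:,::-1],(800,400),interpolation=cv2.INTER_CUBIC))"
```

```text
22.93 [ 0.6186 -0.2621  0.1089] closing 97.6 tilt 0.4 j [-0.4   0.65  0.31  1.23 -0.   -0.53] F [ 0.3 -0.2 -0.8] w 0.0176 58.9
vise xy mm [23.8 -0.2] z 0.1089
22.98 [ 0.6188 -0.2623  0.1092] closing 97.6 tilt 0.5 j [-0.4   0.64  0.31  1.23 -0.   -0.53] F [ 0.7 -1.1 -0.4] w 0.0173 58.9
vise xy mm [24.  -0.5] z 0.1092
```

View pics/st1.png

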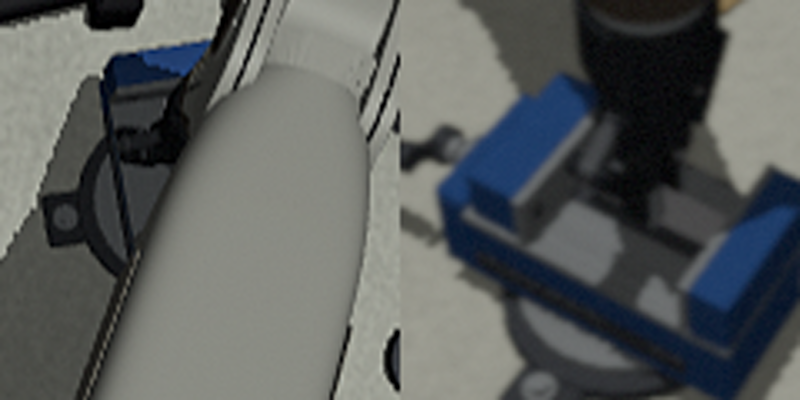

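The scene crop shows the bar between the jaws with its ends clear of both. I lower it onto the bed.

Call:
move_arm([
  [[0,0,-0.012,0,10],[0,0,-0.0175,0,10],[0,0,-0.0175,0,10]],
])

```text
clock: 23.4
eef_pos: [0.6175, -0.2623, 0.09]
tool_rot: [-0.066, 0.998, -0.003, 0.001]
ft_force: [-1.5, 0.1, 2.1]
grip_width: 0.0174
grasp_force: 59.2
```

```bash
python3 -c "
from h import *
st(); vs()"
```

```text
23.4 [ 0.6175 -0.2623  0.09  ] closing 97.6 tilt 0.3 j [-0.4   0.66  0.28  1.19 -0.   -0.53] F [-1.5  0.1  2.1] w 0.0174 59.2
vise xy mm [22.7 -0.3] z 0.09
```

Call:
move_arm([
  [[0,0,0,0,25],[0,0,0,0,40],[0,0,0.05,0,40],[0,0,0.1,0,40],[-0.011,0.052,0.1,0,40]],
])

```text
clock: 24.02
eef_pos: [0.6108, -0.2141, 0.1955]
tool_rot: [-0.064, 0.998, -0.005, 0.008]
ft_force: [0.9, 1.0, -1.2]
grip_width: 0.0343
grasp_force: 0.0
```

Call:
move_arm([
  [[-0.0115,0.054,0,-5,40],[-0.023,0.108,0,-10,40],[-0.0345,0.162,0,-13.4,40],[-0.046,0.216,0,-13.4,40],[-0.0575,0.27,0,-13.4,40]],
])

```text
clock: 24.65
eef_pos: [0.5489, 0.0613, 0.1899]
tool_rot: [0.051, 0.999, -0.003, 0.002]
ft_force: [0.2, 0.5, 0.2]
grip_width: 0.0344
grasp_force: 0.0
```

```bash
cat >> h.py <<'E'
def stack(c,z,amin=200):
    """bright flat bar tops on the vise bed"""
    C=c['color'].astype(int); g=C.mean(2); roi=np.zeros((480,640),np.uint8)
    q=proj(c,[vise(-.04,-.04,.1),vise(-.04,.04,.1),vise(.08,.04,.1),vise(.08,-.04,.1)]); cv2.fillConvexPoly(roi,q.astype(int),1)
    m=((g>146)&(roi>0)).astype(np.uint8)
    k=max(cv2.findContours(m,0,1)[0],key=cv2.contourArea); r=rect(k,z,c); print('stack',cv2.contourArea(k),r,'vise',(tov(r[:2]/1000)*1000).round(1))
E
python3 -c "
from h import *
st(); c=cam('top'); stack(c,.096)"
```

```text
24.65 [0.5489 0.0613 0.1899] closing 84.2 tilt 0.4 j [ 0.11  0.36  0.06  1.27 -0.01  0.22] F [0.2 0.5 0.2] w 0.0344 0.0
stack 198.5 [ 617.4 -259.2   87.9   18.5    7.6] vise [23.   2.8]
```

Bar 1 lies on the bed at vise coordinates (23, 3) mm and 7.6°, which is right. On to bar 2.

Call:
move_arm([
  [[-0.013,0.06,0,0,40],[-0.026,0.12,0,0,40],[-0.039,0.18,0,0,40],[-0.052,0.25,0,0,40],[-0.0655,0.3135,0,0,40]],
])

```text
clock: 25.32
eef_pos: [0.4859, 0.364, 0.1899]
tool_rot: [0.051, 0.999, -0.003, 0.002]
ft_force: [1.0, -0.4, -0.3]
grip_width: 0.0342
grasp_force: 0.0
```

Call:
move_arm([
  [[0,0,-0.05,0,40],[0,0,-0.1,0,40],[0,0,-0.15,0,40],[0,0,-0.165,0,40],[0,0,-0.165,0,40]],
])

```text
clock: 25.95
eef_pos: [0.4859, 0.3618, 0.0244]
tool_rot: [0.051, 0.999, -0.003, 0.001]
ft_force: [-0.6, 0.9, 0.4]
grip_width: 0.0346
grasp_force: 0.0
```

```bash
python3 -c "
from h import *
st()"
```

```text
25.95 [0.4859 0.3618 0.0244] closing 84.2 tilt 0.4 j [ 0.64  0.61 -0.    0.97 -0.01  0.74] F [-0.6  0.9  0.4] w 0.0346 0.0
```

Call:
move_arm([
  [[-0.002,0.013,0,0,40],[-0.002,0.013,0,0,40],[-0.002,0.013,-0.017,0,40],[-0.002,0.013,-0.017,0,40]],
])

```text
clock: 26.45
eef_pos: [0.4829, 0.3742, 0.0062]
tool_rot: [0.051, 0.999, -0.004, 0.0]
ft_force: [-0.7, -0.4, -0.3]
grip_width: 0.0343
grasp_force: 0.0
```

```bash
python3 -c "
from h import *
st()"
```

```text
26.45 [0.4829 0.3742 0.0062] closing 84.2 tilt 0.5 j [ 0.66  0.64  0.    0.94 -0.01  0.76] F [-0.7 -0.4 -0.3] w 0.0343 0.0
```

Call:
move_arm([
  [[0,0,0,0,15],[0,0,0,0,10],[0,0,0,0,10]],
])

```text
clock: 26.82
eef_pos: [0.4843, 0.3752, 0.008]
tool_rot: [0.051, 0.999, -0.003, 0.001]
ft_force: [0.6, -0.0, -0.6]
grip_width: 0.0181
grasp_force: 59.2
```

Call:
move_arm([
  [[0,0,0.05,0,10],[0,0,0.1,0,10],[0,0,0.15,0,10],[0,0,0.18,0,10],[0.0112,-0.053,0.18,0,10]],
])

```text
clock: 27.45
eef_pos: [0.4969, 0.3258, 0.1916]
tool_rot: [0.048, 0.999, 0.0, 0.005]
ft_force: [2.4, -1.2, -0.7]
grip_width: 0.0178
grasp_force: 59.2
```

Call:
move_arm([
  [[0.0112,-0.053,0,5,10],[0.0224,-0.106,0,10,10],[0.0336,-0.159,0,13.4,10],[0.0448,-0.212,0,13.4,10],[0.056,-0.265,0,13.4,10]],
])

```text
clock: 28.08
eef_pos: [0.5516, 0.0555, 0.1881]
tool_rot: [-0.066, 0.998, -0.003, 0.002]
ft_force: [-0.1, 1.0, 0.1]
grip_width: 0.0177
grasp_force: 59.2
```

Call:
move_arm([
  [[0.0112,-0.053,0,0,10],[0.0224,-0.106,0,0,10],[0.0336,-0.159,0,0,10],[0.0448,-0.212,0,0,10],[0.056,-0.265,0,0,10]],
])

```text
clock: 28.7
eef_pos: [0.6075, -0.2095, 0.188]
tool_rot: [-0.066, 0.998, -0.003, 0.002]
ft_force: [1.1, -0.6, -0.4]
grip_width: 0.0183
grasp_force: 59.2
```

Call:
move_arm([
  [[0.0103,-0.0525,0,0,10],[0.0103,-0.0525,0,0,10],[0.0103,-0.0525,-0.04,0,10],[0.0103,-0.0525,-0.073,0,10],[0.0103,-0.0525,-0.073,0,10]],
])

```text
clock: 29.32
eef_pos: [0.6151, -0.2583, 0.1115]
tool_rot: [-0.067, 0.998, -0.001, -0.002]
ft_force: [-0.5, 0.9, -1.0]
grip_width: 0.0178
grasp_force: 59.3
```

```bash
python3 -c "
from h import *
vs();cam('top');st(); vs()"
```

```text
vise xy mm [20.8  3.9] z 0.1115
29.38 [ 0.6167 -0.2591  0.114 ] closing 97.6 tilt 0.2 j [-0.4   0.64  0.31  1.24 -0.   -0.53] F [-0.8  0.   0.8] w 0.0178 59.3
vise xy mm [22.3  3. ] z 0.114
```

Call:
move_arm([
  [[0.0005,-0.002,-0.008,0,10],[0.0005,-0.002,-0.0145,0,10],[0.0005,-0.002,-0.0145,0,10]],
])

```text
clock: 29.75
eef_pos: [0.618, -0.2622, 0.1003]
tool_rot: [-0.066, 0.998, -0.003, 0.002]
ft_force: [-0.3, -0.2, -0.3]
grip_width: 0.0178
grasp_force: 59.2
```

```bash
python3 -c "
from h import *
st(); vs()"
```

```text
29.75 [ 0.618  -0.2622  0.1003] closing 97.6 tilt 0.3 j [-0.4   0.65  0.3   1.21 -0.   -0.53] F [-0.3 -0.2 -0.3] w 0.0178 59.2
vise xy mm [23.2 -0.3] z 0.1003
```

Call:
move_arm([
  [[0,0,-0.0018,0,10],[0,0,-0.0018,0,25],[0,0,-0.0018,0,40],[0,0,0.05,0,40],[0,0,0.09,0,40]],
])

```text
clock: 30.38
eef_pos: [0.6183, -0.2623, 0.192]
tool_rot: [-0.066, 0.998, -0.003, 0.002]
ft_force: [0.5, 1.0, 1.0]
grip_width: 0.0341
grasp_force: 0.0
```

Call:
move_arm([
  [[-0.01,0.052,0,-5,40],[-0.02,0.104,0,-10,40],[-0.03,0.156,0,-13.4,40],[-0.04,0.208,0,-13.4,40],[-0.05,0.26,0,-13.4,40]],
])

```text
clock: 31.0
eef_pos: [0.5678, -0.0007, 0.1909]
tool_rot: [0.051, 0.999, -0.003, 0.002]
ft_force: [1.2, 0.2, -0.1]
grip_width: 0.0344
grasp_force: 0.0
```

Call:
move_arm([
  [[-0.01,0.052,0,0,40],[-0.02,0.104,0,0,40],[-0.03,0.156,0,0,40],[-0.04,0.208,0,0,40],[-0.05,0.26,0,0,40]],
])

```text
clock: 31.62
eef_pos: [0.5178, 0.2595, 0.1909]
tool_rot: [0.051, 0.999, -0.003, 0.002]
ft_force: [-0.3, -0.0, -0.6]
grip_width: 0.0341
grasp_force: 0.0
```

```bash
python3 -c "
from h import *
st(); c=cam('top'); stack(c,.104); print(tray(c))"
```

```text
31.62 [0.5178 0.2595 0.1909] closing 84.2 tilt 0.4 j [ 0.47  0.42  0.15  1.3  -0.01  0.57] F [-0.3 -0.  -0.6] w 0.0341 0.0
stack 209.5 [ 616.6 -259.5   92.3   19.2    7.4] vise [22.1  2.6]
[(array([648.6, 225.7, 149.9, 111.9,  82.5]), (190, 170, 60, 47))]
```

Bars 1 and 2 are stacked at (22, 2.6) mm. The tray has been nudged about 19 mm, which does no harm since the offcut is inside it. On to bar 3.

Call:
move_arm([
  [[-0.01,0.054,0,0,40],[-0.02,0.108,0,0,40],[-0.0306,0.162,0,0,40],[-0.0306,0.162,-0.05,0,40],[-0.0306,0.162,-0.1,0,40]],
])

```text
clock: 32.3
eef_pos: [0.4877, 0.4213, 0.0901]
tool_rot: [0.05, 0.999, -0.002, 0.002]
ft_force: [-0.4, 0.4, -0.4]
grip_width: 0.0342
grasp_force: 0.0
```

Call:
move_arm([
  [[0,0,-0.04,0,40],[0,0,-0.066,0,40],[0,0,-0.066,0,40],[0,0,-0.066,0,40]],
])

```text
clock: 32.8
eef_pos: [0.4884, 0.4203, 0.0258]
tool_rot: [0.051, 0.999, -0.002, 0.002]
ft_force: [0.5, -0.5, 0.6]
grip_width: 0.0339
grasp_force: 0.0
```

```bash
python3 -c "
from h import *
st()"
```

```text
32.8 [0.4884 0.4203 0.0258] closing 84.2 tilt 0.3 j [ 0.71  0.67  0.12  1.02 -0.01  0.81] F [ 0.5 -0.5  0.6] w 0.0339 0.0
```

Call:
move_arm([
  [[-0.001,0.001,-0.018,0,40],[-0.001,0.001,-0.018,0,40],[-0.001,0.001,-0.018,0,15],[-0.001,0.001,-0.018,0,10],[-0.001,0.001,-0.018,0,10]],
])

```text
clock: 33.42
eef_pos: [0.4874, 0.4215, 0.0077]
tool_rot: [0.051, 0.999, -0.002, 0.002]
ft_force: [-1.0, -0.0, 6.2]
grip_width: 0.0178
grasp_force: 59.1
```

Call:
move_arm([
  [[0,0,0,0,10],[0,0,0.05,0,10],[0,0,0.1,0,10],[0,0,0.15,0,10],[0,0,0.18,0,10]],
])

```text
clock: 34.05
eef_pos: [0.487, 0.4213, 0.1891]
tool_rot: [0.051, 0.999, -0.002, 0.002]
ft_force: [-0.3, 1.1, -0.6]
grip_width: 0.0176
grasp_force: 59.7
```

Call:
move_arm([
  [[0.01,-0.0525,0,5,10],[0.02,-0.105,0,10,10],[0.03,-0.1575,0,13.4,10],[0.04,-0.21,0,13.4,10],[0.05,-0.2625,0,13.4,10]],
])

```text
clock: 34.67
eef_pos: [0.5362, 0.1566, 0.1859]
tool_rot: [-0.066, 0.998, -0.003, 0.001]
ft_force: [0.9, 0.5, -0.3]
grip_width: 0.0175
grasp_force: 59.7
```

Call:
move_arm([
  [[0.01,-0.0525,0,0,10],[0.02,-0.105,0,0,10],[0.03,-0.1575,0,0,10],[0.04,-0.21,0,0,10],[0.05,-0.2625,0,0,10]],
])

```text
clock: 35.3
eef_pos: [0.5863, -0.1058, 0.1858]
tool_rot: [-0.066, 0.998, -0.002, 0.001]
ft_force: [0.5, 0.0, -0.1]
grip_width: 0.0177
grasp_force: 59.7
```

Call:
move_arm([
  [[0.011,-0.052,0,0,10],[0.022,-0.104,0,0,10],[0.0317,-0.1564,0,0,10],[0.0317,-0.1564,0,0,10],[0.0317,-0.1564,-0.04,0,10]],
])

```text
clock: 35.92
eef_pos: [0.6205, -0.262, 0.1491]
tool_rot: [-0.066, 0.998, -0.004, 0.005]
ft_force: [0.4, -0.3, -1.8]
grip_width: 0.0179
grasp_force: 59.7
```

Call:
move_arm([
  [[0,0,-0.026,0,10],[0,0,-0.026,0,10],[0,0,-0.026,0,10],[0,0,-0.026,0,10]],
])

```text
clock: 36.42
eef_pos: [0.6194, -0.2607, 0.1224]
tool_rot: [-0.066, 0.998, -0.003, 0.003]
ft_force: [0.3, 0.0, -0.1]
grip_width: 0.0178
grasp_force: 59.7
```

```bash
python3 -c "
from h import *
st(); vs()"
```

```text
36.42 [ 0.6194 -0.2607  0.1224] closing 97.6 tilt 0.5 j [-0.4   0.64  0.33  1.26 -0.   -0.53] F [ 0.3  0.  -0.1] w 0.0178 59.7
vise xy mm [24.7  1. ] z 0.1224
```

Call:
move_arm([
  [[-0.0005,-0.001,-0.01,0,10],[-0.0005,-0.001,-0.0155,0,10],[-0.0005,-0.001,-0.0162,0,10]],
])

```text
clock: 36.8
eef_pos: [0.6177, -0.2618, 0.1057]
tool_rot: [-0.066, 0.998, -0.003, 0.002]
ft_force: [-3.5, 1.7, 9.8]
grip_width: 0.0176
grasp_force: 60.8
```

Call:
move_arm([
  [[0,0,0,0,25],[0,0,0,0,40],[0,0,0.04,0,40],[0,0,0.08,0,40]],
])

```text
clock: 37.3
eef_pos: [0.6171, -0.2614, 0.1837]
tool_rot: [-0.066, 0.998, -0.002, 0.0]
ft_force: [0.8, 0.1, -0.2]
grip_width: 0.0342
grasp_force: 0.0
```

Call:
move_arm([
  [[0.004,0.05,0,-10,40],[0.008,0.1,0,-20,40],[0.012,0.15,0,-30,40],[0.017,0.2,0,-30,40],[0.017,0.237,0,-30,40]],
])

```text
clock: 37.92
eef_pos: [0.6348, -0.0224, 0.1837]
tool_rot: [0.194, 0.981, -0.003, 0.001]
ft_force: [-0.1, 0.4, 0.0]
grip_width: 0.0343
grasp_force: 0.0
```

```bash
python3 -c "
from h import *
st(); c=cam('top'); stack(c,.112)"
```

```text
37.92 [ 0.6348 -0.0224  0.1837] closing 67.7 tilt 0.3 j [-0.03  0.53  0.32  1.35 -0.01  0.36] F [-0.1  0.4  0. ] w 0.0343 0.0
stack 208.0 [ 616.3 -259.1   89.1   18.9    7.6] vise [21.9  3. ]
```

All three bars are stacked squarely. Now the template.

Call:
move_arm([
  [[0.001,-0.0015,-0.055,0,40],[0.001,-0.0015,-0.11,0,40],[0.001,-0.0015,-0.16,0,40],[0.001,-0.0015,-0.17,0,40],[0.001,-0.0015,-0.17,0,40]],
])

```text
clock: 38.6
eef_pos: [0.6359, -0.0263, 0.0143]
tool_rot: [0.194, 0.981, -0.003, 0.001]
ft_force: [0.1, -0.1, -1.6]
grip_width: 0.0344
grasp_force: 0.0
```

```bash
python3 -c "
from h import *
st()"
```

```text
38.6 [ 0.6359 -0.0263  0.0143] closing 67.6 tilt 0.4 j [-0.04  0.67  0.08  0.99 -0.01  0.35] F [ 0.1 -0.1 -1.6] w 0.0344 0.0
```

Call:
move_arm([
  [[0,0.002,-0.011,0,40],[0,0.002,-0.011,0,40],[0,0.002,-0.011,0,15],[0,0.002,-0.011,0,10],[0,0.002,-0.011,0,10]],
])

```text
clock: 39.22
eef_pos: [0.6365, -0.0242, 0.0045]
tool_rot: [0.194, 0.981, -0.003, 0.002]
ft_force: [0.1, 0.6, 5.7]
grip_width: 0.0175
grasp_force: 58.9
```

Call:
move_arm([
  [[0,0,0,0,10],[0,0,0.05,0,10],[0,0,0.1,0,10],[0,0,0.15,0,10],[0,0,0.19,0,10]],
])

```text
clock: 39.85
eef_pos: [0.6361, -0.0242, 0.1955]
tool_rot: [0.194, 0.981, -0.003, 0.002]
ft_force: [0.2, 0.5, -1.2]
grip_width: 0.0171
grasp_force: 58.8
```

Call:
move_arm([
  [[-0.004,-0.05,0,10,10],[-0.008,-0.1,0,20,10],[-0.012,-0.15,0,30,10],[-0.016,-0.2,0,30,10],[-0.0178,-0.236,0,30,10]],
])

```text
clock: 40.48
eef_pos: [0.6172, -0.2625, 0.1928]
tool_rot: [-0.065, 0.998, -0.003, 0.001]
ft_force: [0.5, 0.1, 0.2]
grip_width: 0.0171
grasp_force: 58.8
```

```bash
python3 -c "
from h import *
st(); vs()"
```

```text
40.48 [ 0.6172 -0.2625  0.1928] closing 97.5 tilt 0.3 j [-0.4   0.6   0.46  1.42 -0.   -0.53] F [0.5 0.1 0.2] w 0.0171 58.8
vise xy mm [22.4 -0.4] z 0.1928
```

Call:
move_arm([
  [[0,0.001,-0.04,0,10],[0,0.001,-0.062,0,10],[0,0.001,-0.062,0,10],[0,0.001,-0.062,0,10]],
])

```text
clock: 40.98
eef_pos: [0.6185, -0.2593, 0.1322]
tool_rot: [-0.066, 0.998, -0.003, 0.002]
ft_force: [0.9, -0.5, -0.3]
grip_width: 0.0169
grasp_force: 58.8
```

```bash
python3 -c "
from h import *
st(); vs()"
```

```text
40.98 [ 0.6185 -0.2593  0.1322] closing 97.6 tilt 0.4 j [-0.4   0.63  0.34  1.28 -0.   -0.53] F [ 0.9 -0.5 -0.3] w 0.0169 58.8
vise xy mm [24.1  2.6] z 0.1322
```

Call:
move_arm([
  [[-0.001,-0.0015,-0.01,0,10],[-0.001,-0.0015,-0.015,0,10],[-0.001,-0.0015,-0.0155,0,10]],
])

```text
clock: 41.35
eef_pos: [0.6171, -0.2608, 0.1166]
tool_rot: [-0.066, 0.998, -0.003, 0.002]
ft_force: [-1.8, 1.0, 4.1]
grip_width: 0.0166
grasp_force: 59.5
```

Call:
move_arm([
  [[0,0,0,0,25],[0,0,0,0,40],[0,0,0.04,0,40],[-0.02,0,0.08,0,40],[-0.08,0.02,0.08,0,40]],
])

```text
clock: 41.98
eef_pos: [0.5421, -0.2431, 0.1995]
tool_rot: [-0.066, 0.998, -0.005, 0.007]
ft_force: [-0.2, -0.6, 0.4]
grip_width: 0.0341
grasp_force: 0.0
```

Call:
move_arm([
  [[-0.05,0.02,0,0,40],[-0.1,0.06,0,0,40],[-0.1,0.11,0,0,40],[-0.1,0.16,0,0,40]],
])

```text
clock: 42.48
eef_pos: [0.4369, -0.0799, 0.196]
tool_rot: [-0.065, 0.998, -0.003, 0.002]
ft_force: [1.2, 1.1, -0.1]
grip_width: 0.0337
grasp_force: 0.0
```

```bash
python3 -c "
from h import *
st(); c=cam('top'); s=cam('scene')
for k in blobs(c,(5,120,80),(16,255,255),30)+[]:
    b=cv2.boundingRect(k)
    if 380<b[0]<440: r=rect(k,.12,c); print('template',r,(tov(r[:2]/1000)*1000).round(1))
print(tray(c))
for n,cc in(('top',c),('scene',s)):
    for a in (1.0,1.1,1.2): print(n,a,proj(cc,crank(a)).round(1))
cv2.imwrite('pics/tmpl.png',cv2.resize(np.hstack([c['color'][150:290,350:490],s['color'][250:390,190:330]])[:,:,::-1],(800,400),interpolation=cv2.INTER_CUBIC))"
```

```text
42.48 [ 0.4369 -0.0799  0.196 ] closing 97.5 tilt 0.4 j [-0.18  0.15 -0.21  1.21 -0.   -0.31] F [ 1.2  1.1 -0.1] w 0.0337 0.0
template [ 617.7 -257.4   91.4   19.4    7.5] [23.5  4.5]
[(array([648.5, 225.9, 149.7, 112.1,  82.5]), (190, 170, 60, 47))]
top 1.0 [[428.1 267.1]]
top 1.1 [[428.5 267.1]]
top 1.2 [[428.8 267. ]]
scene 1.0 [[203.3 290. ]]
scene 1.1 [[202.9 291.5]]
scene 1.2 [[202.7 292.9]]
```

View pics/tmpl.png

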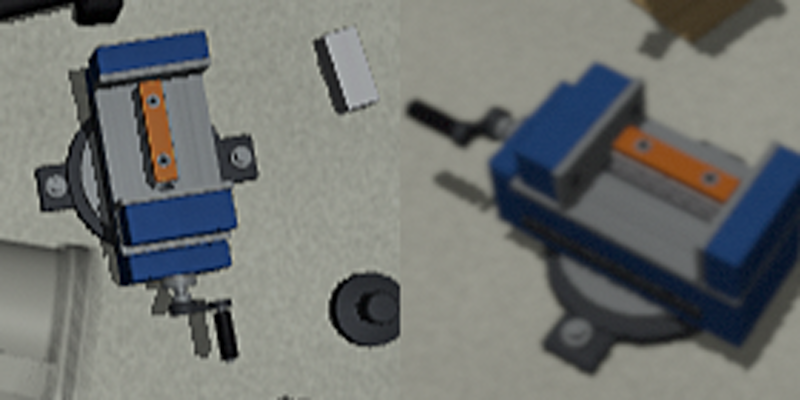

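The orange template lies on the stack with its bushes up, at (23.5, 4.5) mm relative to the vise in the camera frame. Comparing TCP and camera positions shows a lateral bias of about 3 mm, which I apply to the crank circle.

```bash
cat >> h.py <<'E'
BY=-.0031
def ctcp(a,x=-.169,zo=-.014): return vise(x,-.035*np.sin(a)+BY,.066+.035*np.cos(a)+zo)
def rows(a0,das):
    for d in das: print(d,(ctcp(a0+d)-ctcp(a0)).round(4).tolist())
E
python3 -c "
from h import *
print(ctcp(1.1)); c=cam('top'); print('mug',ray(c,[435,307],.09),'w2',ray(c,[479,258],.046))
s=cam('scene')
S=cv2.cvtColor(s['color'],cv2.COLOR_RGB2GRAY); m=np.zeros_like(S); m[278:300,186:216]=(S[278:300,186:216]<60)
k=max(cv2.findContours(m,0,1)[0],key=cv2.contourArea); print(cv2.minAreaRect(k)); print('ends',[proj(s,crank(a,x)).round(1) for a in(.9,1.1,1.3) for x in(-.187,-.143)])"
```

```text
[ 0.43201994 -0.32134235  0.06787586]
mug [[ 0.33354956 -0.32788481  0.09      ]] w2 [[ 0.45721288 -0.46154651  0.046     ]]
((203.86863708496094, 292.83782958984375), (24.491010665893555, 7.766705513000488), 21.25050163269043)
ends [array([[195.6, 284.3]]), array([[212. , 292.7]]), array([[194.8, 287.3]]), array([[211.2, 295.7]]), array([[194.5, 290.1]]), array([[210.8, 298.5]])]
```

Call:
move_arm([
  [[-0.001,-0.055,0,0,45],[-0.002,-0.11,0,0,45],[-0.003,-0.165,0,0,45],[-0.004,-0.22,-0.03,0,45],[-0.005,-0.2415,-0.06,0,45]],
])

```text
clock: 43.3
eef_pos: [0.432, -0.3275, 0.1349]
tool_rot: [-0.063, 0.998, -0.004, 0.002]
ft_force: [0.2, 0.5, -0.4]
grip_width: 0.0384
grasp_force: 0.0
```

Call:
move_arm([
  [[0,0,0,0,45],[0,0,-0.03,0,45],[0,0,-0.03,0,45]],
])

```text
clock: 43.68
eef_pos: [0.4313, -0.3214, 0.1047]
tool_rot: [-0.066, 0.998, -0.001, 0.0]
ft_force: [0.1, -0.3, -0.5]
grip_width: 0.038
grasp_force: 0.0
```

```bash
python3 -c "
from h import *
st(); vs()
c=cam('scene'); cv2.imwrite('pics/cr.png',cv2.resize(c['color'][240:330,160:280][:,:,::-1],(800,600),interpolation=cv2.INTER_CUBIC))"
```

```text
43.67 [ 0.4313 -0.3214  0.1047] closing 97.6 tilt 0.1 j [-0.64  0.4  -0.11  1.06 -0.   -0.77] F [ 0.1 -0.3 -0.5] w 0.038 0.0
vise xy mm [-169.8  -34.3] z 0.1047
```

View pics/cr.png

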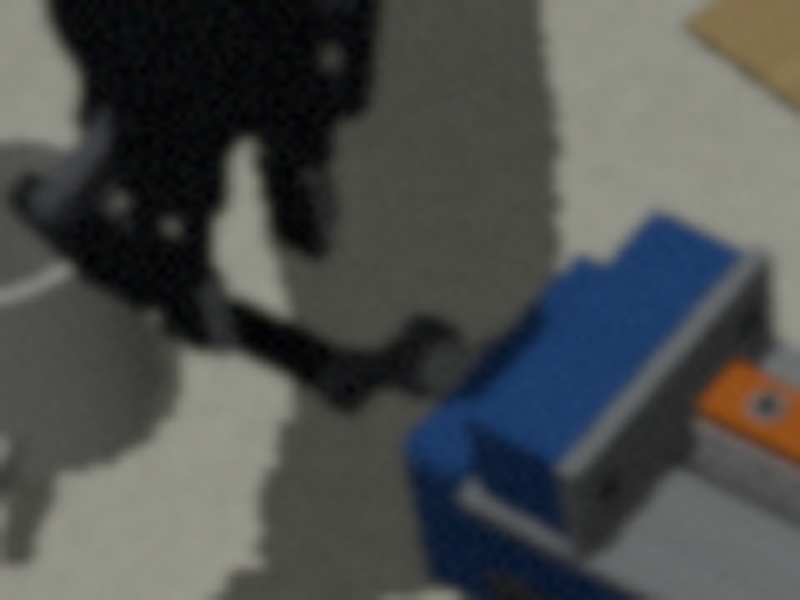

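The handle runs from (340,380) towards (215,300) in the crop, between the two fingers. I descend and grip it.

Call:
move_arm([
  [[0,0,-0.02,0,45],[0,0,-0.037,0,45],[0,0,-0.037,0,45]],
])

```text
clock: 44.1
eef_pos: [0.4327, -0.322, 0.0693]
tool_rot: [-0.067, 0.998, -0.003, 0.002]
ft_force: [0.0, 0.7, -0.2]
grip_width: 0.0385
grasp_force: 0.0
```

```bash
python3 -c "
from h import *
st(); vs()"
```

```text
44.1 [ 0.4327 -0.322   0.0693] closing 97.6 tilt 0.3 j [-0.64  0.44 -0.16  0.97 -0.   -0.77] F [ 0.   0.7 -0.2] w 0.0385 0.0
vise xy mm [-168.4  -35. ] z 0.0693
```

Call:
move_arm([
  [[0,0.001,0,0,20],[0,0.001,0,0,10],[0,0.001,0,0,8],[0,0.001,0,0,8]],
])

```text
clock: 44.6
eef_pos: [0.4337, -0.3218, 0.0696]
tool_rot: [-0.066, 0.998, -0.003, 0.003]
ft_force: [1.4, 0.8, 3.1]
grip_width: 0.014
grasp_force: 58.5
```

```bash
python3 -c "
from h import *
st(); vs()
rows(1.1,[.3,.7,1.1,1.5,1.9])"
```

```text
44.6 [ 0.4337 -0.3218  0.0696] closing 97.6 tilt 0.5 j [-0.64  0.44 -0.16  0.97 -0.   -0.77] F [1.4 0.8 3.1] w 0.014 58.5
vise xy mm [-167.4  -35. ] z 0.0696
0.3 [0.0004, -0.0033, -0.0099]
0.7 [0.0004, -0.0029, -0.0238]
1.1 [-0.0004, 0.0029, -0.0365]
1.5 [-0.0017, 0.013, -0.0459]
1.9 [-0.0035, 0.026, -0.0505]
```

```bash
python3 -c "
from h import *
rows(1.13,[.2,.4,.6,.8,1.0])"
```

```text
0.2 [0.0003, -0.0023, -0.0066]
0.4 [0.0004, -0.0033, -0.0135]
0.6 [0.0004, -0.0029, -0.0205]
0.8 [0.0001, -0.0011, -0.0272]
1.0 [-0.0003, 0.002, -0.0335]
```

Call:
move_arm([
  [[0.0003,-0.0023,-0.0066,0,8],[0.0004,-0.0033,-0.0135,0,8],[0.0004,-0.0029,-0.0205,0,8],[0.0001,-0.0011,-0.0272,0,8],[-0.0003,0.002,-0.0335,0,8]],
])

```text
clock: 45.22
eef_pos: [0.4335, -0.3207, 0.0349]
tool_rot: [-0.066, 0.998, -0.004, 0.003]
ft_force: [4.5, -2.5, 1.9]
grip_width: 0.0136
grasp_force: 58.6
```

```bash
cat >> h.py <<'E'
def cs():
    o=monitor.get_obs(); F=o['ft_force']; p=tov(o['eef_pos']); y=p[1]-BY; z=o['eef_pos'][2]+ZO-.066
    a=np.arctan2(-y,z)%(2*np.pi); fy=F[:2]@EY; fz=F[2]
    t=np.array([-np.cos(a),-np.sin(a)]); r=np.array([-np.sin(a),np.cos(a)])  # (y,z) unit tangent(+a), outward
    print('t',round(o['clock'],2),'x',(p[0]*1000).round(1),'y z',(y*1000).round(1),(z*1000).round(1),'r',(np.hypot(y,z)*1000).round(1),'a',a.round(3),'Ftan',(t@[fy,fz]).round(1),'Frad',(r@[fy,fz]).round(1),'F',F.round(1),'w',round(o['grip_width'],4),round(o['grasp_force'],1))
ZO=.0117
E
python3 -c "
from h import *
cs(); rows(2.13,[.3,.6,.9,1.2,1.5])"
```

```text
t 45.23 x -167.5 y z -30.8 -19.4 r 36.4 a 2.133 Ftan -3.2 Frad 1.6 F [ 4.5 -2.5  1.9] w 0.0136 58.6
0.3 [-0.0009, 0.0068, -0.0079]
0.6 [-0.0021, 0.0155, -0.0135]
0.9 [-0.0034, 0.0255, -0.0162]
1.2 [-0.0048, 0.0359, -0.0158]
1.5 [-0.0061, 0.0457, -0.0123]
```

The crank is turning, with about 3 N tangential and under 2 N radial force. I continue round.

Call:
move_arm([
  [[-0.0009,0.0068,-0.0079,0,8],[-0.0021,0.0155,-0.0135,0,8],[-0.0034,0.0255,-0.0162,0,8],[-0.0048,0.0359,-0.0158,0,8],[-0.0061,0.0457,-0.0123,0,8]],
])

```text
clock: 45.85
eef_pos: [0.4273, -0.2746, 0.0224]
tool_rot: [-0.066, 0.998, -0.004, 0.002]
ft_force: [3.8, -4.8, 2.4]
grip_width: 0.014
grasp_force: 59.3
```

```bash
python3 -c "
from h import *
cs(); rows(3.63,[.35,.7,1.05,1.4,1.75])"
```

```text
t 45.85 x -167.5 y z 15.8 -31.9 r 35.6 a 3.601 Ftan -3.6 Frad -4.5 F [ 3.8 -4.8  2.4] w 0.014 59.3
0.35 [-0.0013, 0.0095, 0.0075]
0.7 [-0.0021, 0.0159, 0.0178]
1.05 [-0.0025, 0.0184, 0.0298]
1.4 [-0.0022, 0.0167, 0.0418]
1.75 [-0.0015, 0.011, 0.0526]
```

Call:
move_arm([
  [[-0.0013,0.0095,0.0075,0,8],[-0.0021,0.0159,0.0178,0,8],[-0.0025,0.0184,0.0298,0,8],[-0.0022,0.0167,0.0418,0,8],[-0.0015,0.011,0.0526,0,8]],
])

```text
clock: 46.48
eef_pos: [0.4257, -0.2633, 0.0745]
tool_rot: [-0.066, 0.998, -0.003, 0.002]
ft_force: [8.8, -5.7, -12.7]
grip_width: 0.0138
grasp_force: 58.5
```

```bash
python3 -c "
from h import *
cs(); rows(5.38,[.4,.8,1.2,1.6,2.0]); print(); rows(7.38,[.4,.8,1.2,1.6,2.0])"
```

```text
t 46.48 x -167.6 y z 27.2 20.2 r 33.8 a 5.351 Ftan -6.1 Frad -13.0 F [  8.8  -5.7 -12.7] w 0.0138 58.5
0.4 [0.0014, -0.0105, 0.009]
0.8 [0.0032, -0.0237, 0.0131]
1.2 [0.005, -0.0374, 0.0118]
1.6 [0.0066, -0.0495, 0.0052]
2.0 [0.0078, -0.0581, -0.0057]

0.4 [0.0005, -0.0037, -0.0134]
0.8 [0.0003, -0.002, -0.0272]
1.2 [-0.0007, 0.0049, -0.0392]
1.6 [-0.0021, 0.0159, -0.0476]
2.0 [-0.0039, 0.0293, -0.0509]
```

The radial pull has grown to 13 N. The forces at the three angles fit a centre error of about 1 mm and a radius about 1 mm too large. I correct the path and ease x along.

```bash
cat >> h.py <<'E'
def ctn(a,cy=-.0012,cz=-.0008,r=.034,cx=0): return vise(-.169+cx,-r*np.sin(a)+BY+cy,.066+cz+r*np.cos(a)-.014)
def rn(p0,As,**k):
    for a in As: print(round(a,2),(ctn(a,**k)-p0).round(4).tolist())
E
python3 -c "
from h import *
rn(ctcp(5.38),[5.7,6.05,6.4,6.75,7.1],cx=.001)"
```

```text
5.7 [0.0023, -0.0097, 0.0059]
6.05 [0.0037, -0.0205, 0.0106]
6.4 [0.0053, -0.0322, 0.0113]
6.75 [0.0068, -0.0435, 0.0079]
7.1 [0.0081, -0.0529, 0.0008]
```

Call:
move_arm([
  [[0.0023,-0.0097,0.0059,0,8],[0.0037,-0.0205,0.0106,0,8],[0.0053,-0.0322,0.0113,0,8],[0.0068,-0.0435,0.0079,0,8],[0.0081,-0.0529,0.0008,0,8]],
])

```text
clock: 47.1
eef_pos: [0.4329, -0.3166, 0.077]
tool_rot: [-0.066, 0.998, -0.004, 0.002]
ft_force: [1.6, 0.0, 5.1]
grip_width: 0.0138
grasp_force: 60.5
```

```bash
python3 -c "
from h import *
cs(); rn(ctn(7.1,cx=.001),[7.5,7.9,8.3,8.7,9.1],cx=.002)"
```

```text
t 47.1 x -167.5 y z -26.6 22.7 r 35.0 a 0.864 Ftan -3.7 Frad 3.4 F [1.6 0.  5.1] w 0.0138 60.5
7.5 [0.0019, -0.0069, -0.0115]
7.9 [0.0022, -0.009, -0.0248]
8.3 [0.0018, -0.0057, -0.0379]
8.7 [0.0007, 0.0024, -0.0487]
9.1 [-0.0009, 0.0139, -0.0555]
```

Call:
move_arm([
  [[0.0009,-0.007,-0.0115,0,8],[0.0012,-0.0091,-0.0248,0,8],[0.0008,-0.0058,-0.0379,0,8],[-0.0003,0.0023,-0.0487,0,8],[-0.0019,0.0138,-0.0555,0,8]],
])

```text
clock: 47.72
eef_pos: [0.4309, -0.3013, 0.0196]
tool_rot: [-0.066, 0.998, -0.002, 0.002]
ft_force: [1.8, 0.5, 14.5]
grip_width: 0.0136
grasp_force: 61.3
```

```bash
python3 -c "
from h import *
cs(); rn(ctn(9.1),[9.5,9.9,10.3,10.7,11.1])"
```

```text
t 47.73 x -167.5 y z -11.1 -34.7 r 36.4 a 2.831 Ftan -4.2 Frad -13.9 F [ 1.8  0.5 14.5] w 0.0136 61.3
9.5 [-0.0018, 0.0133, -0.0017]
9.9 [-0.0035, 0.0262, 0.002]
10.3 [-0.0049, 0.0366, 0.0104]
10.7 [-0.0057, 0.043, 0.0223]
11.1 [-0.0059, 0.0443, 0.0358]
```

Call:
move_arm([
  [[-0.0018,0.0133,-0.0002,0,8],[-0.0035,0.0262,0.0035,0,8],[-0.0049,0.0366,0.0119,0,8],[-0.0057,0.043,0.0238,0,8],[-0.0059,0.0443,0.0373,0,8]],
])

```text
clock: 48.35
eef_pos: [0.4248, -0.2565, 0.0569]
tool_rot: [-0.067, 0.998, -0.002, 0.001]
ft_force: [4.7, -7.1, -7.0]
grip_width: 0.0141
grasp_force: 60.1
```

```bash
python3 -c "
from h import *
cs(); rn(ctn(11.1),[11.5,11.9,12.3,12.7,13.1])"
```

```text
t 48.35 x -167.6 y z 34.1 2.6 r 34.2 a 4.79 Ftan -6.4 Frad -8.2 F [ 4.7 -7.1 -7. ] w 0.0141 60.1
11.5 [0.0005, -0.004, 0.0129]
11.9 [0.0017, -0.0127, 0.0232]
12.3 [0.0033, -0.0246, 0.0293]
12.7 [0.0051, -0.038, 0.0302]
13.1 [0.0068, -0.0507, 0.0257]
```

Call:
move_arm([
  [[0.0006,-0.005,0.0122,0,8],[0.0018,-0.0137,0.0225,0,8],[0.0034,-0.0256,0.0286,0,8],[0.0052,-0.039,0.0295,0,8],[0.0069,-0.0517,0.025,0,8]],
])

```text
clock: 48.98
eef_pos: [0.4318, -0.3078, 0.0839]
tool_rot: [-0.067, 0.998, -0.002, 0.002]
ft_force: [1.6, 1.8, 4.5]
grip_width: 0.0138
grasp_force: 61.4
```

```bash
python3 -c "
from h import *
cs(); rn(ctn(13.1),[13.5,13.9,14.3,14.7,15.1])"
```

```text
t 48.98 x -167.5 y z -17.7 29.6 r 34.5 a 0.539 Ftan -3.7 Frad 3.1 F [1.6 1.8 4.5] w 0.0138 61.4
13.5 [0.0013, -0.0099, -0.009]
13.9 [0.0021, -0.0156, -0.0213]
14.3 [0.0021, -0.0161, -0.0348]
14.7 [0.0015, -0.0114, -0.0474]
15.1 [0.0003, -0.0021, -0.0572]
```

Call:
move_arm([
  [[0.0013,-0.0099,-0.009,0,8],[0.0021,-0.0156,-0.0213,0,8],[0.0021,-0.0161,-0.0345,0,8],[0.0015,-0.0114,-0.0468,0,8],[0.0003,-0.0021,-0.0563,0,8]],
])

```text
clock: 49.6
eef_pos: [0.4323, -0.3121, 0.0254]
tool_rot: [-0.066, 0.998, -0.004, 0.001]
ft_force: [3.1, -4.9, 0.3]
grip_width: 0.014
grasp_force: 60.6
```

```bash
python3 -c "
from h import *
cs(); rn(ctn(15.1),[15.4,15.7,16.0,16.3,16.5])"
```

```text
t 49.6 x -167.5 y z -22.0 -28.9 r 36.4 a 2.491 Ftan -4.4 Frad 2.9 F [ 3.1 -4.9  0.3] w 0.014 60.6
15.4 [-0.0012, 0.009, -0.0045]
15.7 [-0.0025, 0.019, -0.0061]
16.0 [-0.0039, 0.029, -0.0047]
16.3 [-0.0051, 0.0381, -0.0003]
16.5 [-0.0058, 0.0432, 0.004]
```

Call:
move_arm([
  [[-0.0012,0.009,-0.0045,0,8],[-0.0025,0.019,-0.0061,0,8],[-0.0039,0.029,-0.0047,0,8],[-0.0051,0.0381,-0.0003,0,8],[-0.0058,0.0432,0.004,0,8]],
])

```text
clock: 50.22
eef_pos: [0.426, -0.266, 0.0291]
tool_rot: [-0.067, 0.998, -0.001, 0.001]
ft_force: [5.2, -2.4, -2.9]
grip_width: 0.0138
grasp_force: 60.2
```

```bash
python3 -c "
from h import *
cs(); rn(ctn(16.5),[16.6,16.7,16.8,16.9,17.0])"
```

```text
t 50.23 x -167.6 y z 24.5 -25.2 r 35.1 a 3.913 Ftan -4.2 Frad -0.0 F [ 5.2 -2.4 -2.9] w 0.0138 60.2
16.6 [-0.0003, 0.0022, 0.0025]
16.7 [-0.0006, 0.0042, 0.0053]
16.8 [-0.0008, 0.0059, 0.0082]
16.9 [-0.001, 0.0073, 0.0113]
17.0 [-0.0011, 0.0084, 0.0145]
```

Call:
move_arm([
  [[-0.0003,0.0022,0.0025,0,8],[-0.0006,0.0042,0.0053,0,8],[-0.0008,0.0059,0.0082,0,8],[-0.0008,0.0059,0.0082,0,8]],
])

```text
clock: 50.72
eef_pos: [0.4253, -0.2601, 0.0376]
tool_rot: [-0.067, 0.998, -0.001, 0.001]
ft_force: [5.5, 1.0, -3.6]
grip_width: 0.0142
grasp_force: 60.2
```

```bash
python3 -c "
from h import *
cs(); rn(ctn(16.8),[16.85,16.9,16.95,17.0])"
```

```text
t 50.73 x -167.6 y z 30.4 -16.7 r 34.7 a 4.209 Ftan -3.1 Frad 2.0 F [ 5.5  1.  -3.6] w 0.0142 60.2
16.85 [-0.0001, 0.0007, 0.0015]
16.9 [-0.0002, 0.0014, 0.0031]
16.95 [-0.0003, 0.002, 0.0047]
17.0 [-0.0003, 0.0025, 0.0063]
```

Call:
move_arm([
  [[-0.0001,0.0009,0.0015,0,8],[-0.0002,0.0016,0.0031,0,8],[-0.0002,0.0016,0.0031,0,8]],
])

```text
clock: 51.1
eef_pos: [0.4251, -0.2588, 0.0406]
tool_rot: [-0.067, 0.998, -0.001, 0.001]
ft_force: [4.9, 0.0, -3.8]
grip_width: 0.0138
grasp_force: 60.2
```

```bash
python3 -c "
from h import *
cs()"
```

```text
t 51.1 x -167.6 y z 31.7 -13.7 r 34.6 a 4.306 Ftan -3.7 Frad 0.9 F [ 4.9  0.  -3.8] w 0.0138 60.2
```

Not yet clamped (about 16.87 by my estimate). I continue in small steps.

Call:
move_arm([
  [[-0.0001,0.0006,0.0016,0,8],[-0.0002,0.0012,0.0032,0,8],[-0.0002,0.0012,0.0032,0,8]],
])

```text
clock: 51.48
eef_pos: [0.425, -0.2577, 0.0437]
tool_rot: [-0.067, 0.998, -0.001, 0.001]
ft_force: [6.1, -0.9, -4.4]
grip_width: 0.0137
grasp_force: 60.1
```

```bash
python3 -c "
from h import *
cs()"
```

```text
t 51.48 x -167.6 y z 32.8 -10.6 r 34.5 a 4.401 Ftan -4.7 Frad -0.2 F [ 6.1 -0.9 -4.4] w 0.0137 60.1
```

Call:
move_arm([
  [[-0.0001,0.0004,0.0017,0,8],[-0.0001,0.0008,0.0034,0,8],[-0.0001,0.0008,0.0034,0,8]],
])

```text
clock: 51.85
eef_pos: [0.4248, -0.2569, 0.047]
tool_rot: [-0.067, 0.998, -0.001, 0.001]
ft_force: [6.0, -1.3, -6.3]
grip_width: 0.0135
grasp_force: 60.1
```

```bash
python3 -c "
from h import *
cs()
c=cam('top'); s=cam('scene')
for k in blobs(c,(5,120,80),(16,255,255),30):
    b=cv2.boundingRect(k)
    if 380<b[0]<440: r=rect(k,.12,c); print('template',r,(tov(r[:2]/1000)*1000).round(1))
cv2.imwrite('pics/cl.png',cv2.resize(s['color'][240:360,190:350][:,:,::-1],(800,600),interpolation=cv2.INTER_CUBIC))"
```

```text
t 51.85 x -167.6 y z 33.6 -7.3 r 34.4 a 4.499 Ftan -6.5 Frad -0.7 F [ 6.  -1.3 -6.3] w 0.0135 60.1
template [ 623.7 -256.4   87.7   19.4    7.6] [29.6  4.7]
```

View pics/cl.png

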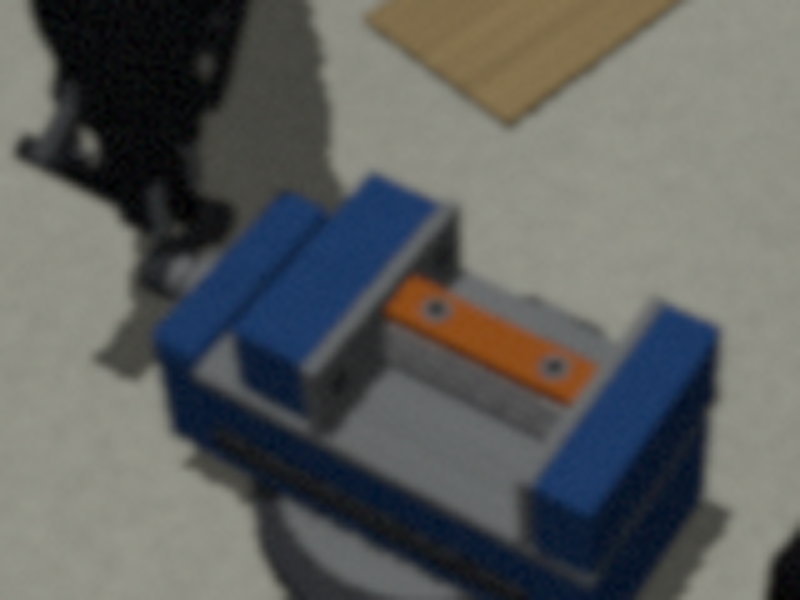

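The stack now spans jaw to jaw and the tangential force is rising (6.5 N). I push on to about 12 N.

Call:
move_arm([
  [[0,0.0002,0.0015,0,8],[0,0.0003,0.003,0,8],[0,0.0003,0.003,0,8]],
])

```text
clock: 52.32
eef_pos: [0.4248, -0.2566, 0.0498]
tool_rot: [-0.067, 0.998, -0.001, 0.001]
ft_force: [6.7, -1.8, -6.8]
grip_width: 0.0137
grasp_force: 60.0
```

```bash
python3 -c "
from h import *
cs()"
```

```text
t 52.33 x -167.6 y z 34.0 -4.5 r 34.3 a 4.582 Ftan -7.1 Frad -1.8 F [ 6.7 -1.8 -6.8] w 0.0137 60.0
```

Call:
move_arm([
  [[0,0.0001,0.002,0,8],[0,0.0001,0.004,0,8],[0,0.0001,0.004,0,8]],
])

```text
clock: 52.7
eef_pos: [0.4248, -0.2564, 0.0537]
tool_rot: [-0.067, 0.998, -0.001, 0.001]
ft_force: [6.5, -0.5, -6.3]
grip_width: 0.0138
grasp_force: 59.9
```

```bash
python3 -c "
from h import *
cs()
s=cam('scene'); print('pred',proj(s,[crank(a,-.165) for a in(4.2,4.4,4.6,4.8)]).round(1).tolist())"
```

```text
t 52.7 x -167.6 y z 34.1 -0.6 r 34.1 a 4.695 Ftan -6.3 Frad -1.3 F [ 6.5 -0.5 -6.3] w 0.0138 59.9
pred [[223.4, 282.6], [223.9, 279.9], [223.9, 277.4], [223.6, 275.3]]
```

The force stays near 6.5 N while the TCP rises, so the grip may be sliding on the sleeve. I release, back off and look.

Call:
move_arm([
  [[0,0,0,0,25],[0,0,0,0,45],[0,0,0.05,0,45],[0,0,0.1,0,45],[0,0,0.12,0,45]],
])

```text
clock: 53.38
eef_pos: [0.4256, -0.2586, 0.1786]
tool_rot: [-0.066, 0.998, -0.004, 0.003]
ft_force: [-0.8, 0.6, -0.9]
grip_width: 0.0385
grasp_force: 0.0
```

```bash
python3 -c "
from h import *
cs()
s=cam('scene'); 
im=cv2.resize(s['color'][255:315,180:260],(800,600),interpolation=cv2.INTER_CUBIC)[:,:,::-1].copy()
for a,col in((4.0,(255,0,255)),(4.25,(0,0,255)),(4.5,(0,255,0)),(4.7,(255,0,0))):
    p=((proj(s,[crank(a,-.187),crank(a,-.143)])-[180,255]+.5)*10).astype(int); print(a,p.tolist())
    for q in p: cv2.circle(im,tuple(int(v) for v in q),4,col,-1)
cv2.imwrite('pics/h2.png',im)"
```

```text
t 53.38 x -167.1 y z 31.9 124.3 r 128.3 a 6.032 Ftan -0.9 Frad -0.7 F [-0.8  0.6 -0.9] w 0.0385 0.0
4.0 [[353, 270], [509, 348]]
4.25 [[362, 235], [519, 313]]
4.5 [[366, 202], [523, 280]]
4.7 [[364, 179], [522, 257]]
```

View pics/h2.png

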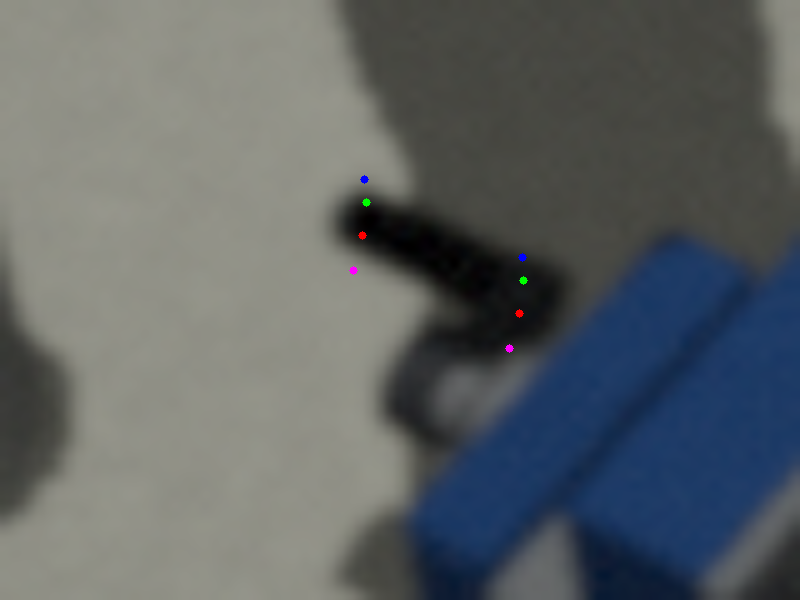

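The sleeve axis lies between the 4.25 and 4.5 rad marks (≈4.35, i.e. about 16.9 rad). The jaw has therefore met the stack and the pads slid on the sleeve. I regrip it deeper and push up and sideways together for a firmer clamp.

Call:
move_arm([
  [[0,-0.001,-0.06,0,45],[0,-0.001,-0.11,0,45],[0,-0.001,-0.136,0,45],[0,-0.001,-0.136,0,45],[0,-0.001,-0.136,0,20]],
])

```text
clock: 54.05
eef_pos: [0.4253, -0.2593, 0.0402]
tool_rot: [-0.066, 0.998, -0.003, 0.002]
ft_force: [0.4, -0.5, 0.4]
grip_width: 0.0213
grasp_force: 0.0
```

Call:
move_arm([
  [[0,0,0,0,8],[0,0,0,0,8],[0,0,0,0,8]],
])

```text
clock: 54.42
eef_pos: [0.4253, -0.2585, 0.0401]
tool_rot: [-0.067, 0.998, -0.002, 0.002]
ft_force: [0.2, 4.7, -1.5]
grip_width: 0.0145
grasp_force: 58.6
```

```bash
python3 -c "
from h import *
cs();vs()"
```

```text
t 54.42 x -167.3 y z 32.0 -14.2 r 35.0 a 4.295 Ftan 0.5 Frad 4.9 F [ 0.2  4.7 -1.5] w 0.0145 58.6
vise xy mm [-167.3   28.9] z 0.0401
```

Call:
move_arm([
  [[-0.0002,0.002,0.001,0,8],[-0.0004,0.003,0.002,0,8],[-0.0004,0.003,0.002,0,8]],
])

```text
clock: 54.8
eef_pos: [0.4253, -0.2578, 0.0421]
tool_rot: [-0.066, 0.998, -0.004, 0.002]
ft_force: [1.3, -3.3, -5.5]
grip_width: 0.0141
grasp_force: 58.7
```

```bash
python3 -c "
from h import *
cs();vs()"
```

```text
t 54.8 x -167.3 y z 32.7 -12.2 r 34.9 a 4.354 Ftan -6.3 Frad -1.3 F [ 1.3 -3.3 -5.5] w 0.0141 58.7
vise xy mm [-167.3   29.6] z 0.0421
```

Call:
move_arm([
  [[-0.0003,0.002,0.001,0,8],[-0.0005,0.004,0.002,0,8],[-0.0007,0.0055,0.003,0,8],[-0.0007,0.0055,0.003,0,8]],
])

```text
clock: 55.3
eef_pos: [0.4252, -0.2568, 0.0463]
tool_rot: [-0.065, 0.998, -0.009, 0.002]
ft_force: [-0.2, -15.5, -3.3]
grip_width: 0.0139
grasp_force: 58.9
```

```bash
python3 -c "
from h import *
cs();vs()"
```

```text
t 55.3 x -167.2 y z 33.7 -8.0 r 34.7 a 4.478 Ftan -6.7 Frad -14.1 F [ -0.2 -15.5  -3.3] w 0.0139 58.9
vise xy mm [-167.2   30.6] z 0.0463
```

Call:
move_arm([
  [[-0.0003,0.0015,0.001,0,8],[-0.0005,0.003,0.002,0,8],[-0.0006,0.0045,0.003,0,8],[-0.0006,0.0045,0.003,0,8]],
])

```text
clock: 55.8
eef_pos: [0.4252, -0.2563, 0.05]
tool_rot: [-0.063, 0.998, -0.013, 0.002]
ft_force: [-1.6, -25.9, -4.7]
grip_width: 0.0137
grasp_force: 58.9
```

```bash
python3 -c "
from h import *
cs();vs()"
```

```text
t 55.8 x -167.2 y z 34.2 -4.3 r 34.5 a 4.586 Ftan -7.9 Frad -24.6 F [ -1.6 -25.9  -4.7] w 0.0137 58.9
vise xy mm [-167.2   31.1] z 0.05
```

With the handle at about 4.35 rad this is about 13 N tangential, within the firm-clamping range. I relax, release and clear the arm.

Call:
move_arm([
  [[0.0007,-0.005,0,0,8],[0.001,-0.008,0,0,8],[0.001,-0.008,0,0,30],[0.001,-0.008,0,0,50],[0.001,-0.008,0.05,0,50]],
])

```text
clock: 56.42
eef_pos: [0.4213, -0.2516, 0.0948]
tool_rot: [-0.067, 0.998, 0.0, -0.002]
ft_force: [0.3, -0.1, 0.5]
grip_width: 0.0424
grasp_force: 0.0
```

Call:
move_arm([
  [[0,0,0.05,0,50],[0,0,0.1,0,50],[-0.02,0.05,0.13,0,50],[-0.04,0.1,0.13,0,50],[-0.04,0.15,0.13,0,50]],
])

```text
clock: 57.05
eef_pos: [0.3831, -0.1024, 0.2283]
tool_rot: [-0.066, 0.998, -0.002, 0.002]
ft_force: [1.6, -0.0, 0.2]
grip_width: 0.0428
grasp_force: 0.0
```

```bash
python3 -c "
from h import *
st(); c=cam('top')
for k in blobs(c,(5,120,80),(16,255,255),30):
    b=cv2.boundingRect(k)
    if 380<b[0]<440: r=rect(k,.12,c); print('template',r,(tov(r[:2]/1000)*1000).round(1))
print(tray(c))
C=c['color'].astype(int); r=(slice(165,222),slice(185,262)); g=C[r].mean(2); d=C[r][...,2]-C[r][...,0]
m=np.zeros((480,640),np.uint8); m[r]=(g>120)&(d>-3); k=[k for k in cv2.findContours(m,0,1)[0] if cv2.contourArea(k)>60]; print('offcut',[rect(q,.027,c) for q in k])
print('lid',[(rect(k,.006,c)) for k in blobs(c,(10,60,90),(25,180,255),500)[:3]])
for n,p in(('mug',(435,307)),('w2',(479,258)),('w',(282,157)),('webb',(157,181)),('tape',(225,314))): print(n,c['color'][p[1],p[0]])
"
```

```text
57.05 [ 0.3831 -0.1024  0.2283] closing 97.6 tilt 0.4 j [-0.26  0.03 -0.25  1.29 -0.   -0.39] F [ 1.6 -0.   0.2] w 0.0428 0.0
template [ 623.7 -256.4   87.7   19.4    7.6] [29.6  4.7]
[(array([648.5, 225.8, 149.8, 112.3,  82.6]), (190, 170, 60, 47))]
offcut [array([650.4, 227.2,  54.2,  24.4,  76. ])]
lid [array([483.7, 362.5, 249.8, 118.5,  84.6]), array([441.4,  33.5, 227.9, 106.3,  84.5]), array([-109.5, -418.5,  298.7,   22.8,   88.3])]
mug [158 161 163]
w2 [55 59 64]
w [55 58 61]
webb [18 17 18]
tape [27 28 29]
```

All checks agree: the template and stack are clamped, the offcut is in the tray, the lid is flat and the bystanders are in place. I hand the job in.

```bash
python3 -c "
from h import *
print(job.job_done())"
```

```text
the job is handed in; nothing more can be done
None
```

I handed the job in. The three crossbars and the template (bushes up) are clamped in one stack at an estimated 13 N on the crank handle, the offcut is in the grey tray, and the lid lies flat on the table, but no verdict came back and I couldn't read the jaw force on each bar directly.

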